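# Scoop ice into the cooling bowl

### The arm

A 6-joint arm with a two-finger parallel gripper is mounted at the origin on the work surface. World frame = base frame: x ahead of the robot, y to its left, z up, the work surface at z = 0. Lengths are in m, angles in rad, forces in N, time in s.
With the tool pointing down it reaches from about 0.275 to 0.75 m from the base axis. Payload 10.2 kg.
Tool frame: the origin (TCP) lies on the centre line of the jaws, within the pads' length; the fingertips stand 11 mm ahead of it and the grasp point (between the pads) lies 8 mm behind it; z points along the fingers, y is the line along which they close (so a half turn about z gives the same grasp; the last joint's range is limited). The gripper opens to 85 mm and grips with 20 to 120 N. Pads are 22 mm wide; open, the fingers measure 114 mm over their backs; the gripper's body (76 mm by 85 mm) begins 54 mm behind the grasp point. The pads swing forward as they close: fully open they stand 13 mm farther back than shut.
Start: joints at [-1.325, 0.313, 1.498, -0, 1.331, -0.223], TCP at [0.237, -0.468, 0.216] pointing down, gripper open.
Joint ranges: [-2.94, 2.94], [-0.97, 2.17], [0.19, 2.56], [-1.23, 4.37], [0.02, 3.11], [-2.88, 2.88]. Speed limits (rad/s): [2.39, 2.39, 3.01, 3.14, 3.14, 3.14].

### API

Orientations are given as a rotation vector (axis times angle).
In Python, from cell import monitor, optics, close_job gives the robot as it stands.
- The arm moves only by the tool carry_out, never from a script. Its argument "rows" is a list of rows, each an object of numbers: "x", "y", "z": the shift along the tool's x, y, z in mm; "spin": the turn about the tool's z in degrees. In form: [{"x": .., "y": .., "z": .., "spin": ..}, ...]. A call has 1 to 20 rows; each row shifts and turns the commanded pose from where the row before left it, along the tool's axes as they then stand; what a row does not reach is not made up. A row lasts 1/8 s, in which the tool goes at most 62.5 mm and 10.7 degrees, less where a joint would pass 70% of its speed; a pose out of reach is approached as far as the arm can. A call with a gripper value outside its range is refused whole. "jaw" is the finger opening in mm, from 0 to 85.4, set as the call begins (left out, the last holds). The fingers move at their own pace and stop on an object; "squeeze" is the grip in N (left out, the last holds). Time passes only in rows, so rows that do not move let the fingers close. It gives the time, the measured TCP pose, the force, the opening and the grip force at its end, in the units of the state.
- monitor.get_state(): the state, without advancing time (a new reading comes with each control period).
- optics.get_image(name): name is "scene" or "top" or "wrist"; returns the picture (420x560x3 uint8, red, green, blue); there is no depth.
- optics.camera_info(name): a dict with "mtx" (3x3 intrinsics, pixels), "k1" (the pictures are not rectified: a ray, as slopes to the right and down, at radius r is drawn at 1 + k1 r^2 times it, then the intrinsics apply), "rvec" (rotation vector, rad) and "tvec" (3), from world to camera coordinates, as OpenCV has them; the wrist camera has in their place "tool_from_camera" (4x4, takes a point from camera to tool coordinates, whose origin is the TCP and whose axes are the flange's). Camera axes: x right, y down, z forward; pixel columns grow to the right and rows downward; lengths in m; the calibration is good to about 2 mm. A picture is of the moment at which its call begins: read the wrist's pose just before it. camera_info takes no time and is no camera call.
- close_job(): hands the job in; it is judged then, once.
The state is a dict: "t": time; "q": joint angles; "dq": joint speeds; "effort": joint torques, N m; "tool_pos": TCP position; "tcp_rot": TCP orientation; "contact_force": force on the tool from outside, world axes, zero at the start; "ft_torque": the same for the moment, N m; "gripper_width": finger opening in m; "grip_force": force on a finger pad.
Only numpy, scipy, OpenCV 4.12 (cv2) and the standard library are available. Lean on these libraries where they do the work, as an engineer would, in place of code of your own. Each camera call takes 0.05 s, during which the arm holds its last target. There are 200 camera calls.

### The job

The samples need a cold bowl: with the scoop, transfer at least three pieces of ice from the grey pan into the round steel bowl, gently and without spilling any. Do not touch the ice with the fingers, leave the jar, the canister and the pen where they are, and stand the scoop upright on its rubber mat again when you are done.

Things in the scene. Friction and masses are not known exactly. Their poses are not given: they have to be found in the camera images.
- scoop: hand scoop, 160 g, standing flat on the mat: open-topped steel pan 85 mm long (x), 88 mm wide (y), bottom 2 mm thick, back wall (-x) 36 mm high, side walls 3 mm thick, 34 mm high over the rear half, then sloping straight down to the lip; no front wall. An upright black grip rises over the back wall on a thin strap. Origin: centre of the pan's underside; x towards the open front, z up
- scoop_grip (a point): middle of the scoop's upright grip, a flat-sided bar 24 mm (scoop x) by 14 mm (scoop y) and 80 mm tall, 41.5 mm behind (-x) the scoop's origin, over the back wall, and 120 mm above its underside; same axes as the scoop
- scoop_lip (a point): middle of the scoop's front lip, the plain lower edge of the bottom sheet, 42.5 mm ahead (+x) of the scoop's origin, at underside level; same axes as the scoop
- mat: black rubber mat, 170 mm (x) by 130 mm (y), 4 mm thick, fixed; the scoop stands on it. Origin: centre of its underside, z up
- ice_pan: grey rectangular pan, open on top, fixed; outside 276 mm (x) by 116 mm (y), 72 mm high, walls 8 mm. A level metal drain plate in it carries the ice; the plate's upper face is 12 to 26 mm above the pan's underside, different at each start: find it by touch. The ice starts in the +x half; 120 mm inside the -x end are empty. Origin: centre of its underside, z up
- bowl: round steel bowl, 400 g, loose, outer rim radius 85 mm, 65 mm high, wall 3 mm, sides curving in to a smaller foot. Origin: centre of its underside, z up
- ice0: piece of wet, slippery ice, a stubby cylinder 24 mm across and 23 mm high, its end edges melted round, flat faces 12 mm across, about 11 g; origin at its centre, z along its axis; starts standing on an end on the drain plate in the half of the ice pan towards +x of the pan
- ice1: piece of wet, slippery ice, a stubby cylinder 24 mm across and 23 mm high, its end edges melted round, flat faces 12 mm across, about 11 g; origin at its centre, z along its axis; starts standing on an end on the drain plate in the half of the ice pan towards +x of the pan
- ice2: piece of wet, slippery ice, a stubby cylinder 24 mm across and 23 mm high, its end edges melted round, flat faces 12 mm across, about 11 g; origin at its centre, z along its axis; starts standing on an end on the drain plate in the half of the ice pan towards +x of the pan
- ice3: piece of wet, slippery ice, a stubby cylinder 24 mm across and 23 mm high, its end edges melted round, flat faces 12 mm across, about 11 g; origin at its centre, z along its axis; starts standing on an end on the drain plate in the half of the ice pan towards +x of the pan
- ice4: piece of wet, slippery ice, a stubby cylinder 24 mm across and 23 mm high, its end edges melted round, flat faces 12 mm across, about 11 g; origin at its centre, z along its axis; starts standing on an end on the drain plate in the half of the ice pan towards +x of the pan
- ice5: piece of wet, slippery ice, a stubby cylinder 24 mm across and 23 mm high, its end edges melted round, flat faces 12 mm across, about 11 g; origin at its centre, z along its axis; starts standing on an end on the drain plate in the half of the ice pan towards +x of the pan
- strips: bystander, leave it alone: test-strip canister with black cap, 38 mm across, 75 mm high; origin at the centre of its underside
- specimen: bystander, leave it alone: small clear specimen jar with white cap, 44 mm across, 60 mm high; origin at the centre of its underside
- marker: bystander, leave it alone: black marker pen lying down, 14 mm thick, 130 mm long along its x; origin under its middle
Things that resemble listed ones, but are neither listed nor needed, are in the scene too. Leave any green or red look-alike of the bowl alone. There is more than one size of the mat; the one meant has the size given above.

How it is judged:
By the outcome, as a careful person would: the job done as asked, in the order asked, and still so for the second after the job is handed in, with the robot touching nothing.
It also fails if it takes over 72 s, if anything falls off the work surface, if the arm or the gripper's body presses on something with over 40 N, if the wrist force passes 120 N, or if a joint passes its speed limit or range.

## Working session

There is one attempt and no reset: what is moved stays moved. The work goes in short steps, Python scripts to look and compute and a tool call to move; the robot and the scene stay as the last step left them, time stands still between calls to the robot, and variables do not carry over. Pictures are saved under pics/ and viewed, at most 10 in all, crops included, and the job is handed in when it is done.

Besides the shell and the picture viewer there is one more tool, called after "Request:" by a JSON object that holds its "op" and its "data". carry_out: Moves the arm, as the interface text tells. Its arguments: {"type":"object","properties":{"rows":{"type":"array","items":{"type":"object","properties":{"x":{"type":"number"},"y":{"type":"number"},"z":{"type":"number"},"spin":{"type":"number"}}}},"jaw":{"type":"number"},"squeeze":{"type":"number"}},"required":["rows"]}

```bash
mkdir -p pics; ls; cat > h.py <<'E'
import numpy as np,cv2
from cell import monitor,optics
def grab(n,f):
    im=optics.get_image(n); cv2.imwrite('pics/'+f,im[:,:,::-1]); return im
def rays(n,px,st=None):
    c=optics.camera_info(n); K=np.array(c['mtx']); px=np.atleast_2d(np.array(px,float))
    d=(px-K[:2,2])/[K[0,0],K[1,1]]; u=d.copy()
    for _ in range(30): u=d/(1+c['k1']*(u**2).sum(1,keepdims=True))
    v=np.c_[u,np.ones(len(u))]
    if 'rvec' in c:
        R=cv2.Rodrigues(np.array(c['rvec'],float))[0]; return -R.T@np.array(c['tvec']).ravel(), v@R
    T=np.eye(4);T[:3,:3]=cv2.Rodrigues(np.array(st['tcp_rot'],float))[0];T[:3,3]=st['tool_pos']
    M=T@np.array(c['tool_from_camera']); return M[:3,3], v@M[:3,:3].T
def plane(n,px,z,st=None):
    o,v=rays(n,px,st); return o+v*((z-o[2])/v[:,2:3])
def proj(n,P):
    c=optics.camera_info(n);K=np.array(c['mtx']);R=cv2.Rodrigues(np.array(c['rvec'],float))[0]
    p=np.atleast_2d(P)@R.T+np.array(c['tvec']).ravel();u=p[:,:2]/p[:,2:];u=u*(1+c['k1']*(u**2).sum(1,keepdims=True))
    return u*[K[0,0],K[1,1]]+K[:2,2]
E
python3 - <<'E'
from h import *
a=grab('top','top0.png');b=grab('scene','scene0.png')
s=monitor.get_state();print(s)
for n in('top','scene','wrist'):print(optics.camera_info(n))
E
```

```text
pics
{'t': 0.1, 'q': array([-1.32543899e+00,  3.13413360e-01,  1.49832731e+00, -1.36452681e-06,
        1.33103141e+00, -2.23434534e-01]), 'dq': array([-0.0012665 , -0.00062351, -0.00240852,  0.0009134 , -0.00162776,
       -0.00184276]), 'effort': array([ 2.78814885e-03, -4.12899756e+01, -2.60141963e+01, -1.86516390e-04,
        3.04158224e-03,  2.46229277e-06]), 'tool_pos': array([ 0.23711211, -0.46813385,  0.21589516]), 'tcp_rot': array([-3.05453801e+00, -7.29378696e-01,  2.23803906e-05]), 'contact_force': array([ 0.02718922, -0.0795133 ,  0.17900448]), 'ft_torque': array([-0.0239251 ,  0.00061856,  0.02836906]), 'grip_force': 0.0, 'gripper_width': 0.0851584358991783}
{'mtx': array([[499.48467846,   0.        , 280.73512038],
       [  0.        , 499.48467846, 207.17191796],
       [  0.        ,   0.        ,   1.        ]]), 'k1': 0.026571373506221838, 'rvec': array([ 2.16003385, -2.04194101,  0.23462946]), 'tvec': array([0.04430899, 0.48528373, 1.37504468])}
{'mtx': array([[446.21101143,   0.        , 280.17272294],
       [  0.        , 446.21101143, 213.95824293],
       [  0.        ,   0.        ,   1.        ]]), 'k1': 0.045068800551025766, 'rvec': array([ 2.11903224,  1.43532595, -0.48615469]), 'tvec': array([-0.25334605, -0.25722068,  1.40433898])}
{'mtx': array([[316.15902754,   0.        , 281.30538488],
       [  0.        , 316.15902754, 205.55131908],
       [  0.        ,   0.        ,   1.        ]]), 'k1': -0.021541938090047345, 'tool_from_camera': array([[ 5.95303910e-04, -9.51296668e-01, -3.08276329e-01,
         7.96390279e-02],
       [ 9.99999819e-01,  5.40472643e-04,  2.63250759e-04,
        -9.61519464e-04],
       [-8.38146479e-05, -3.08276430e-01,  9.51296818e-01,
        -1.57396570e-01],
       [ 0.00000000e+00,  0.00000000e+00,  0.00000000e+00,
         1.00000000e+00]])}
```

View pics/top0.png

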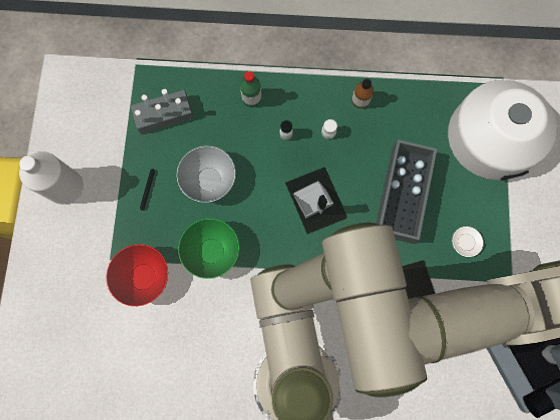

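View pics/scene0.png

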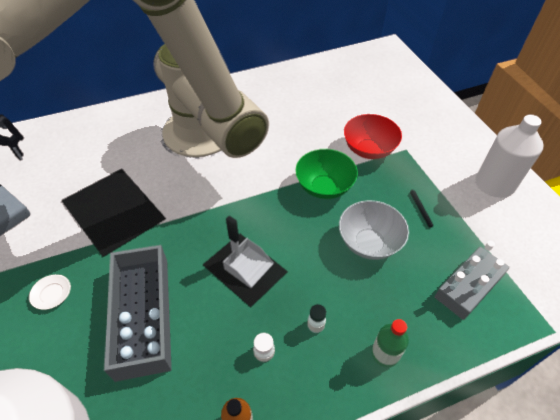

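The top view shows the bowl (206,173), scoop on mat (316,200), pan (408,188) with ice around (405,170), canister (286,130), jar (330,128) and pen (148,190).
- Bowl candidates: steel (206,173), green (208,248), red (138,275). The steel one fits.
- Mat candidates: (316,200) and the larger mat near (420,280). The scoop stands on the first.

Next I'll check sizes and view one enlarged crop.

```bash
python3 - <<'E'
from h import *
im=cv2.imread('pics/top0.png')
c=im[120:250,260:450];cv2.imwrite('pics/crop0.png',cv2.resize(c,None,fx=4.2,fy=4.2,interpolation=cv2.INTER_CUBIC))
g=im.max(2).astype(int)
# mat
m=((g<42)).astype(np.uint8);m[:160]=0;m[240:]=0;m[:,:280]=0;m[:,350:]=0
cs=cv2.findContours(m,0,2)[0];k=max(cs,key=cv2.contourArea)
bx=cv2.boxPoints(cv2.minAreaRect(k));P=plane('top',bx,.004)
print('mat',bx.round(1).tolist(),P.round(4).tolist(),np.linalg.norm(P-np.roll(P,1,0),axis=1),P.mean(0))
s=cv2.cvtColor(im,cv2.COLOR_BGR2HSV)
# pan: non-green
m=((s[...,1]<90)).astype(np.uint8);m[:130]=0;m[245:]=0;m[:,:375]=0;m[:,445:]=0
cs=cv2.findContours(m,0,2)[0];k=max(cs,key=cv2.contourArea)
bx=cv2.boxPoints(cv2.minAreaRect(k));P=plane('top',bx,.072)
print('pan',bx.round(1).tolist(),P.round(4).tolist(),np.linalg.norm(P-np.roll(P,1,0),axis=1),P.mean(0))
m=((s[...,1]<60)&(g>70)).astype(np.uint8);m[:135]=0;m[215:]=0;m[:,:170]=0;m[:,245:]=0
cs=cv2.findContours(m,0,2)[0];k=max(cs,key=cv2.contourArea)
e=cv2.fitEllipse(cv2.convexHull(k));print('bowl',e,plane('top',[e[0]],.065))
m=((g>140)).astype(np.uint8);m[:145]=0;m[205:]=0;m[:,:385]=0;m[:,432:]=0
n,l,st,ce=cv2.connectedComponentsWithStats(m)
print('ice',st[1:,4],ce[1:].round(1).tolist(),plane('top',ce[1:],.04).round(3).tolist())
print(plane('top',[[286,130],[330,128],[148,190]],.0).round(3).tolist())
E
```

```text
mat [[285.6000061035156, 182.39999389648438], [324.70001220703125, 165.6999969482422], [346.70001220703125, 217.0], [307.6000061035156, 233.6999969482422]] [[0.5703, 0.0615, 0.004], [0.6295, -0.0537, 0.004], [0.4749, -0.1242, 0.004], [0.4183, -0.0111, 0.004]] [0.16853916 0.12953183 0.16993993 0.12649317] [ 0.52327135 -0.03188643  0.004     ]
pan [[371.1000061035156, 243.3000030517578], [391.3999938964844, 137.5], [437.6000061035156, 146.39999389648438], [417.29998779296875, 252.10000610351562]] [[0.3896, -0.1852, 0.072], [0.7043, -0.2394, 0.072], [0.6844, -0.3731, 0.072], [0.3721, -0.313, 0.072]] [0.12893813 0.31938229 0.13520411 0.31807512] [ 0.53758718 -0.27767505  0.072     ]
bowl ((205.63938903808594, 173.65301513671875), (56.49967956542969, 59.735633850097656), 70.3801498413086) [[0.56628696 0.29292072 0.065     ]]
ice [20 46 33 50 20 49] [[402.5, 159.4], [419.4, 164.1], [401.9, 171.0], [417.3, 177.6], [396.4, 183.8], [415.7, 189.8]] [[0.65, -0.279, 0.04], [0.638, -0.329, 0.04], [0.614, -0.278, 0.04], [0.597, -0.323, 0.04], [0.574, -0.262, 0.04], [0.56, -0.318, 0.04]]
[[0.739, 0.069, 0.0], [0.753, -0.066, 0.0], [0.525, 0.471, 0.0]]
```

View pics/crop0.png

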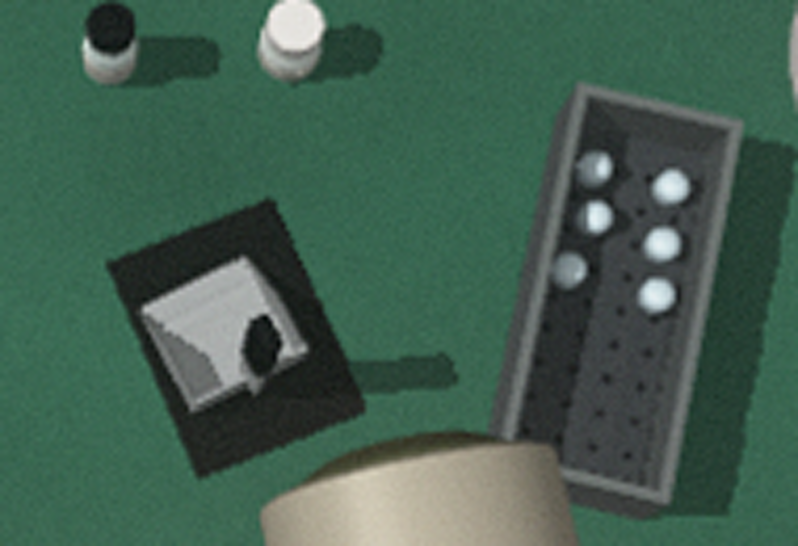

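The crop shows the scoop's lip (143,310)-(245,258), its back edge (193,410)-(305,350) and grip top (262,345). The pan rim corners are at (583,85), (742,122) and (665,502). The mat measures 169x128 mm, so it is the right one.

```bash
python3 - <<'E'
from h import *
f=lambda L:np.array(L)/4.2+[260,120]-.4
P=plane('top',f([[583,85],[742,122],[665,502]]),.072);print(P.round(4).tolist(),np.linalg.norm(np.diff(P,axis=0),axis=1))
print('cen',(P[0]+P[2])/2,'yaw',np.degrees(np.arctan2(*(P[1]-P[2])[1::-1])))
L=plane('top',f([[143,310],[245,258]]),.006);print('lip',L.round(4).tolist(),np.linalg.norm(L[0]-L[1]),L.mean(0))
B=plane('top',f([[193,410],[305,350]]),.040);print('back',B.round(4).tolist(),np.linalg.norm(B[0]-B[1]),B.mean(0))
d=(L-B).mean(0);print(np.degrees(np.arctan2(d[1],d[0])),d)
e=L[0]-L[1];print(np.degrees(np.arctan2(-e[0],e[1])))
e=B[0]-B[1];print(np.degrees(np.arctan2(-e[0],e[1])))
print('grip top',plane('top',f([[262,333]]),.164))
c=cv2.imread('pics/scene0.png')[150:400,90:300];cv2.imwrite('pics/crop1.png',cv2.resize(c,None,fx=2.4,fy=2.4,interpolation=cv2.INTER_CUBIC))
E
```

```text
[[0.6984, -0.2597, 0.072], [0.6774, -0.3692, 0.072], [0.4086, -0.315, 0.072]] [0.11145339 0.27417053]
cen [ 0.55349023 -0.28734755  0.072     ] yaw -11.402533245548467
lip [[0.5373, 0.0358, 0.006], [0.5797, -0.035, 0.006]] 0.08250440185199795 [5.58495404e-01 4.30649152e-04 6.00000000e-03]
back [[0.4598, -0.0014, 0.04], [0.5064, -0.0767, 0.04]] 0.08853811023140454 [ 0.48307929 -0.03901367  0.04      ]
27.61057326339914 [ 0.07541612  0.03944432 -0.034     ]
30.918620527727484
31.76612735535655
grip top [[ 0.48572955 -0.03722231  0.164     ]]
```

View pics/crop1.png

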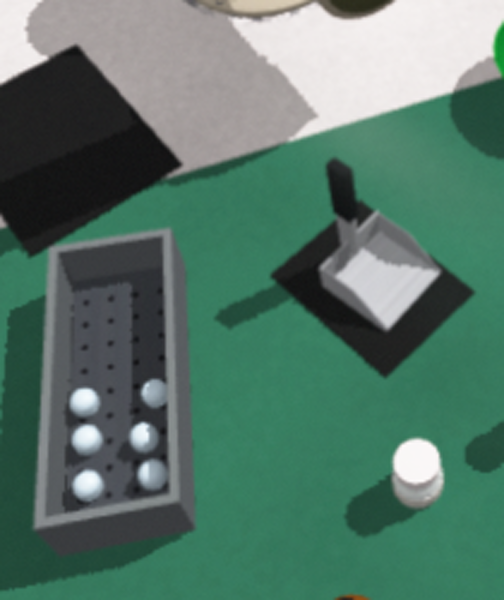

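The scene crop shows pan rim corners at (50,250), (172,230), (180,500) and (37,527). The scoop lip corners are at (440,270) and (387,330), and the grip top is at (339,168). I'll cross-check these against the top view.

```bash
python3 - <<'E'
from h import *
f=lambda L:np.array(L)/2.4+[90,150]-.4
P=plane('scene',f([[50,250],[172,230],[180,500],[37,527]]),.072);print(P.round(4).tolist(),np.linalg.norm(P-np.roll(P,1,0),axis=1))
print('cen',P.mean(0)); 
for a,b in((3,0),(2,1)):
    d=P[a]-P[b];print(np.degrees(np.arctan2(d[1],d[0])))
L=plane('scene',f([[440,270],[387,330]]),.006);print('lip',L.round(4).tolist(),np.linalg.norm(L[0]-L[1]),L.mean(0))
print('grip top',plane('scene',f([[339,163]]),.164))
M=plane('scene',f([[365,203],[473,292],[387,375],[272,275]]),.004);print('mat',M.round(4).tolist(),M.mean(0))
for a,b in((1,0),(2,3)):
    d=M[a]-M[b];print(np.degrees(np.arctan2(d[1],d[0])),np.linalg.norm(d))
# expected from guess: scoop yaw & grip at lip
s=monitor.get_state();R=cv2.Rodrigues(s['tcp_rot'])[0];print(R.round(3))
E
```

```text
[[0.4073, -0.3156, 0.072], [0.4283, -0.2014, 0.072], [0.696, -0.2535, 0.072], [0.6738, -0.3658, 0.072]] [0.27117517 0.11609901 0.27273913 0.11444495]
cen [ 0.5513152  -0.28405027  0.072     ]
-10.670815740484107
-11.019069547187552
lip [[0.5319, 0.0411, 0.006], [0.577, -0.0329, 0.006]] 0.08661970805888879 [0.55444429 0.00407054 0.006     ]
grip top [[ 0.47942053 -0.03689669  0.164     ]]
mat [[0.4218, -0.0035, 0.004], [0.5677, 0.0634, 0.004], [0.6218, -0.0489, 0.004], [0.4718, -0.1217, 0.004]] [ 0.52077443 -0.02767218  0.004     ]
24.63788399905229 0.1604629248364737
25.896093069422143 0.16670500019413304
[[ 0.892  0.452 -0.   ]
 [ 0.452 -0.892  0.001]
 [ 0.    -0.001 -1.   ]]
```

Request:
{"op": "carry_out", "data": {"rows": [{"x": 20,"y": -14,"spin": -3},{"x": 38,"y": -29},{"x": 40,"y": -31},{"x": 40,"y": -31},{"x": 40,"y": -31},{"x": 40,"y": -31},{"x": 40,"y": -31},{"x": 40,"y": -31},{"x": 40,"y": -31},{"x": 40,"y": -25},{"x": 20,"y": -8},{},{}], "jaw": 85}}

```text
schema error: expected keys x, y, z, spin
```

```bash
python3 - <<'E'
from h import *
s=monitor.get_state();a=grab('wrist','w1.png');print(s['t'],s['tool_pos'],s['tcp_rot'],cv2.Rodrigues(s['tcp_rot'])[0].round(3).tolist())
import pickle;pickle.dump(s,open('s1.pkl','wb'))
E
```

```text
0.1 [ 0.23711211 -0.46813385  0.21589516] [-3.05453801e+00 -7.29378696e-01  2.23803906e-05] [[0.892, 0.452, -0.0], [0.452, -0.892, 0.001], [0.0, -0.001, -1.0]]
```

View pics/w1.png

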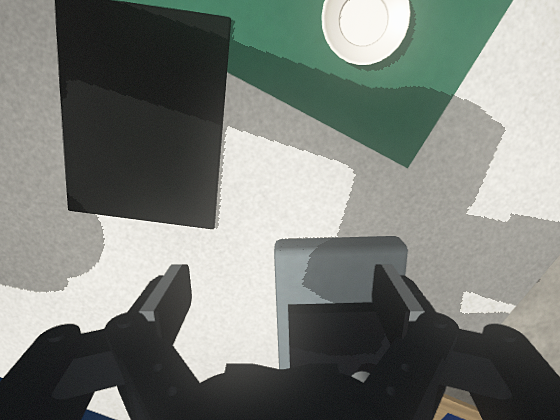

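The call was refused because every row needs all four keys, so the arm has not moved. The wrist view shows the larger mat at (145,120).

Request:
{"op": "carry_out", "data": {"rows": [{"x": 20,"y": -14,"z": 0,"spin": -3},{"x": 38,"y": -29,"z": 0,"spin": 0},{"x": 40,"y": -31,"z": 0,"spin": 0},{"x": 40,"y": -31,"z": 0,"spin": 0},{"x": 40,"y": -31,"z": 0,"spin": 0},{"x": 40,"y": -31,"z": 0,"spin": 0},{"x": 40,"y": -31,"z": 0,"spin": 0},{"x": 40,"y": -31,"z": 0,"spin": 0},{"x": 40,"y": -31,"z": 0,"spin": 0},{"x": 40,"y": -25,"z": 0,"spin": 0},{"x": 20,"y": -8,"z": 0,"spin": 0},{"x": 0,"y": 0,"z": 0,"spin": 0},{"x": 0,"y": 0,"z": 0,"spin": 0}], "jaw": 85}}

```text
t: 1.78
tool_pos: [0.4372, -0.0172, 0.2162]
tcp_rot: [-3.036, -0.809, 0.001]
contact_force: [0.4, 0.8, -0.5]
gripper_width: 0.0851
grip_force: 0.0
```

```bash
python3 - <<'E'
from h import *
s=monitor.get_state();a=grab('wrist','w2.png');print(s['t'],s['tool_pos'],cv2.Rodrigues(s['tcp_rot'])[0].round(3).tolist())
import pickle;pickle.dump(s,open('s1.pkl','wb'))
E
```

```text
1.775 [ 0.43718984 -0.01722527  0.21622996] [[0.867, 0.498, -0.001], [0.498, -0.867, -0.0], [-0.001, -0.0, -1.0]]
```

View pics/w2.png

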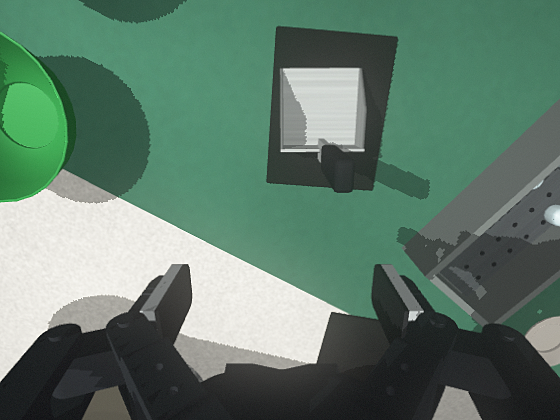

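The wrist view shows the lip at (281,68)-(363,68), parallel to the tool's y, and the grip top around (342,172).

```bash
cat > g.py <<'E'
from h import *
import pickle
s=pickle.load(open('s1.pkl','rb'));R=cv2.Rodrigues(s['tcp_rot'])[0]
loc=lambda P:((P-s['tool_pos'])@R*1000).round(1).tolist()
im=cv2.imread('pics/w2.png');g=im.max(2)
for y in (65,75,90):
    r=g[y,270:380];i=np.where(r>110)[0]+270;print(y,i.min(),i.max())
L=plane('wrist',[[281,68],[363,68]],.006,s);print('lip',loc(L),L.mean(0))
B=plane('wrist',[[281,152],[365,151]],.040,s);print('back',loc(B),B.mean(0))
# grip top face: dark region
G=plane('wrist',[[323,147],[348,150],[352,190],[335,191]],.164,s);print(loc(G))
sub=im[135:200,310:365];cv2.imwrite('pics/crop2.png',cv2.resize(np.clip(sub.astype(int)*3,0,255).astype(np.uint8),None,fx=9,fy=9,interpolation=cv2.INTER_NEAREST))
E
python3 g.py
```

```text
65 270 272
75 270 361
90 270 363
lip [[116.0, -1.2, 210.2], [116.3, 87.0, 210.1]] [0.55913623 0.00334988 0.006     ]
back [[30.8, -1.2, 176.2], [32.0, 87.2, 176.2]] [ 0.48572073 -0.03892329  0.04      ]
[[52.3, 26.5, 52.2], [50.4, 43.1, 52.2], [23.0, 47.7, 52.2], [22.3, 36.0, 52.2]]
```

View pics/crop2.png

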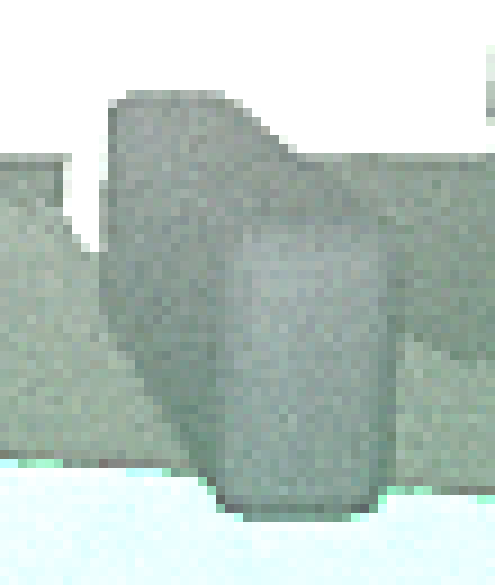

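The crop shows the grip's top face spanning px (334..353, 159..192), centred on (344,176).

```bash
cat >> g.py <<'E'
print('G',loc(plane('wrist',[[334.4,175.7],[353.5,175.7],[344,159],[344,192]],.164,s)))
E
python3 g.py|tail -1
```

```text
G [[33.0, 35.0, 52.2], [33.0, 48.0, 52.2], [44.4, 40.9, 52.2], [21.6, 42.3, 52.2]]
```

Request:
{"op": "carry_out", "data": {"rows": [{"x": 6,"y": 8,"z": 0,"spin": 0},{"x": 10,"y": 14,"z": 0,"spin": 0},{"x": 10,"y": 14,"z": 0,"spin": 0},{"x": 6,"y": 7,"z": 0,"spin": 0},{"x": 0,"y": 0,"z": 0,"spin": 0}]}}

```text
t: 2.45
tool_pos: [0.4869, -0.0384, 0.2162]
tcp_rot: [-3.036, -0.808, 0.001]
contact_force: [0.7, 0.8, 0.5]
gripper_width: 0.0847
grip_force: 0.0
```

Request:
{"op": "carry_out", "data": {"rows": [{"x": 0,"y": -1,"z": 15,"spin": 0},{"x": 0,"y": 0,"z": 25,"spin": 0},{"x": 0,"y": 0,"z": 25,"spin": 0},{"x": 0,"y": 0,"z": 20,"spin": 0},{"x": 0,"y": 0,"z": 10,"spin": 0},{"x": 0,"y": 0,"z": 5,"spin": 0},{"x": 0,"y": 0,"z": 0,"spin": 0}]}}

```text
t: 3.32
tool_pos: [0.4863, -0.0372, 0.1165]
tcp_rot: [3.035, 0.809, 0.0]
contact_force: [-0.4, -1.3, 0.1]
gripper_width: 0.085
grip_force: 0.0
```

Request:
{"op": "carry_out", "data": {"rows": [{"x": 0,"y": 0,"z": 0,"spin": 0},{"x": 0,"y": 0,"z": 0,"spin": 0},{"x": 0,"y": 0,"z": 0,"spin": 0},{"x": 0,"y": 0,"z": 0,"spin": 0},{"x": 0,"y": 0,"z": 0,"spin": 0},{"x": 0,"y": 0,"z": 0,"spin": 0},{"x": 0,"y": 0,"z": 0,"spin": 0},{"x": 0,"y": 0,"z": 0,"spin": 0}], "jaw": 5, "squeeze": 80}}

```text
t: 4.32
tool_pos: [0.4864, -0.0373, 0.1165]
tcp_rot: [3.035, 0.809, 0.0]
contact_force: [-0.1, -2.5, 2.3]
gripper_width: 0.0132
grip_force: 78.2
```

Request:
{"op": "carry_out", "data": {"rows": [{"x": 0,"y": 0,"z": -5,"spin": 0},{"x": 0,"y": 0,"z": -15,"spin": 0},{"x": 0,"y": 0,"z": -25,"spin": 0},{"x": 0,"y": 0,"z": -30,"spin": 0},{"x": 0,"y": 0,"z": -25,"spin": 0},{"x": -7,"y": 8,"z": -15,"spin": 0},{"x": -20,"y": 22,"z": -5,"spin": 0},{"x": -30,"y": 34,"z": 0,"spin": 0},{"x": -30,"y": 34,"z": 0,"spin": 0},{"x": -30,"y": 34,"z": 0,"spin": 0},{"x": -23,"y": 26,"z": 0,"spin": 0},{"x": -14,"y": 15,"z": 0,"spin": 0},{"x": 0,"y": 0,"z": 0,"spin": 7},{"x": 0,"y": 0,"z": 0,"spin": 9},{"x": 0,"y": 0,"z": 0,"spin": 9},{"x": 0,"y": 0,"z": 0,"spin": 9},{"x": 0,"y": 0,"z": 0,"spin": 7},{"x": 0,"y": 0,"z": 0,"spin": 0},{"x": 0,"y": 0,"z": 0,"spin": 0}]}}

```text
t: 6.7
tool_pos: [0.4388, -0.2638, 0.2364]
tcp_rot: [-3.127, 0.301, 0.0]
contact_force: [0.6, 0.1, -0.7]
gripper_width: 0.0128
grip_force: 78.1
```

```bash
python3 - <<'E'
from h import *
s=monitor.get_state();grab('top','t3.png');grab('wrist','w3.png')
a=cv2.imread('pics/t3.png')[100:300,330:470];b=cv2.imread('pics/w3.png')
a=cv2.resize(a,(294,420));cv2.imwrite('pics/v3.png',cv2.resize(np.hstack([a[:,:240],b]),None,fx=1,fy=1))
R=cv2.Rodrigues(s['tcp_rot'])[0];print(s['t'],s['tool_pos'],np.degrees(np.arctan2(R[1,0],R[0,0])),s['contact_force'],s['grip_force'],s['q'])
import pickle;pickle.dump(s,open('s3.pkl','wb'))
E
```

```text
6.7 [ 0.43883136 -0.26375239  0.23640902] -10.993056067817653 [ 0.63135761  0.11260053 -0.67588544] 78.09534072875977 [-7.70370688e-01  2.69835856e-01  1.50231107e+00  7.61303256e-05
  1.36967800e+00  9.92275460e-01]
```

View pics/v3.png

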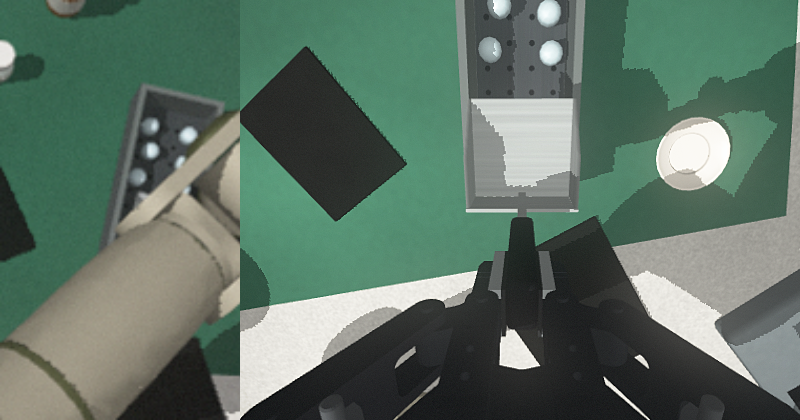

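In the wrist half, the lip is at px (231..334, 98) and sits inside the pan walls (outer about 219..343). I'll measure the lateral offset.

```bash
python3 - <<'E'
from h import *
import pickle
s=pickle.load(open('s3.pkl','rb'));R=cv2.Rodrigues(s['tcp_rot'])[0]
loc=lambda P:((P-s['tool_pos'])@R*1000).round(1)
im=cv2.imread('pics/w3.png');h=cv2.cvtColor(im,cv2.COLOR_BGR2HSV)
for y in (5,20,40,60,80,90):
    r=h[y,180:390];grn=(r[:,1]>90)&(abs(r[:,0].astype(int)-75)<20);c=100
    l=c-np.argmax(grn[c::-1])+180;k=c+np.argmax(grn[c:])+180
    P=loc(plane('wrist',[[l+.5,y],[k-.5,y]],.072,s));print(y,l,k,P[:,:2].tolist(),P[:,1].mean())
z=s['tool_pos'][2]-.1125
print('lip',loc(plane('wrist',[[231,98],[334,98]],z,s)).tolist())
print('back',loc(plane('wrist',[[227,211],[338,211]],z+.036,s)).tolist())
for q in [[250,8],[309,13],[250,50],[311,53]]: print('ice',loc(plane('wrist',[q],.035,s)))
E
```

```text
5 214 346 [[163.3, -60.9], [163.3, 56.3]] -2.3000000000000007
20 215 345 [[151.2, -60.7], [151.3, 56.1]] -2.3000000000000007
40 216 344 [[134.8, -60.8], [134.8, 56.1]] -2.349999999999998
60 217 343 [[117.8, -60.8], [117.8, 56.1]] -2.349999999999998
80 218 342 [[100.2, -60.9], [100.3, 56.2]] -2.349999999999998
90 219 351 [[91.2, -60.4], [91.3, 65.3]] 2.4499999999999993
lip [[83.1, -41.9, 112.5], [83.1, 41.6, 112.5]]
back [[-1.4, -43.6, 76.5], [-1.3, 43.3, 76.5]]
ice [[170.2 -32.4 201.4]]
ice [[165.8  26.6 201.4]]
ice [[131.7 -33.5 201.4]]
ice [[128.9  29.6 201.4]]
```

Request:
{"op": "carry_out", "data": {"rows": [{"x": 0,"y": -2.2,"z": 5,"spin": 0},{"x": 0,"y": 0,"z": 15,"spin": 0},{"x": 0,"y": 0,"z": 20,"spin": 0},{"x": 0,"y": 0,"z": 20,"spin": 0},{"x": 0,"y": 0,"z": 18,"spin": 0},{"x": 0,"y": 0,"z": 12,"spin": 0},{"x": 0,"y": 0,"z": 5,"spin": 0},{"x": 0,"y": 0,"z": 0,"spin": 0},{"x": 0,"y": 0,"z": 1,"spin": 0},{"x": 0,"y": 0,"z": 1,"spin": 0}]}}

```text
t: 8.05
tool_pos: [0.4394, -0.2618, 0.1397]
tcp_rot: [3.126, -0.305, 0.001]
contact_force: [1.3, 0.0, -1.4]
gripper_width: 0.0133
grip_force: 78.1
```

Request:
{"op": "carry_out", "data": {"rows": [{"x": 0,"y": 0,"z": 1,"spin": 0},{"x": 0,"y": 0,"z": 1,"spin": 0}]}}

```text
t: 8.3
tool_pos: [0.4393, -0.2617, 0.1374]
tcp_rot: [3.127, -0.305, 0.0]
contact_force: [0.0, 0.1, -1.3]
gripper_width: 0.013
grip_force: 78.1
```

Request:
{"op": "carry_out", "data": {"rows": [{"x": 0,"y": 0,"z": 1,"spin": 0},{"x": 0,"y": 0,"z": 1,"spin": 0}]}}

```text
t: 8.55
tool_pos: [0.4393, -0.2617, 0.1353]
tcp_rot: [-3.127, 0.305, 0.0]
contact_force: [-0.2, -0.3, -2.4]
gripper_width: 0.0125
grip_force: 78.1
```

Request:
{"op": "carry_out", "data": {"rows": [{"x": 0,"y": 0,"z": 1,"spin": 0},{"x": 0,"y": 0,"z": 0.5,"spin": 0}]}}

```text
t: 8.8
tool_pos: [0.4392, -0.2617, 0.1338]
tcp_rot: [-3.127, 0.305, 0.0]
contact_force: [0.4, 0.5, -1.7]
gripper_width: 0.0133
grip_force: 78.1
```

Request:
{"op": "carry_out", "data": {"rows": [{"x": 0,"y": 0,"z": 1,"spin": 0},{"x": 0,"y": 0,"z": 0.5,"spin": 0}]}}

```text
t: 9.05
tool_pos: [0.4393, -0.262, 0.1331]
tcp_rot: [3.126, -0.305, 0.0]
contact_force: [-5.0, -0.1, 7.7]
gripper_width: 0.013
grip_force: 79.6
```

Request:
{"op": "carry_out", "data": {"rows": [{"x": 0,"y": 0,"z": 1,"spin": 0},{"x": 0,"y": 0,"z": 0.5,"spin": 0}]}}

```text
t: 9.3
tool_pos: [0.4393, -0.2621, 0.133]
tcp_rot: [3.125, -0.305, 0.001]
contact_force: [-9.5, 3.2, 22.7]
gripper_width: 0.0128
grip_force: 81.7
```

Request:
{"op": "carry_out", "data": {"rows": [{"x": 0,"y": 0,"z": -1.8,"spin": 0},{"x": 3,"y": 0,"z": 0,"spin": 0},{"x": 8,"y": 0,"z": 0,"spin": 0},{"x": 10,"y": 0,"z": 0,"spin": 0},{"x": 10,"y": 0,"z": 0,"spin": 0},{"x": 10,"y": 0,"z": 0,"spin": 0},{"x": 10,"y": 0,"z": 0,"spin": 0}]}}

```text
t: 10.18
tool_pos: [0.4915, -0.2734, 0.1416]
tcp_rot: [3.12, -0.304, 0.013]
contact_force: [-20.9, 11.1, 79.2]
gripper_width: 0.0128
grip_force: 90.3
```

Request:
{"op": "carry_out", "data": {"rows": [{"x": 10,"y": 0,"z": 0,"spin": 0},{"x": 10,"y": 0,"z": 0,"spin": 0},{"x": 10,"y": 0,"z": 0,"spin": 0}]}}

```text
t: 10.55
tool_pos: [0.5223, -0.2795, 0.1412]
tcp_rot: [3.119, -0.304, 0.019]
contact_force: [-5.6, 5.5, 58.9]
gripper_width: 0.0129
grip_force: 82.4
```

Request:
{"op": "carry_out", "data": {"rows": [{"x": 10,"y": 0,"z": 0,"spin": 0},{"x": 10,"y": 0,"z": 0,"spin": 0},{"x": 8,"y": 0,"z": 0,"spin": 0}]}}

```text
t: 10.92
tool_pos: [0.5489, -0.2843, 0.138]
tcp_rot: [3.122, -0.304, 0.013]
contact_force: [-2.2, 0.4, 24.1]
gripper_width: 0.0128
grip_force: 81.1
```

The force rose unexpectedly and the tool was pushed up 8 mm, so I'll look before moving further.

```bash
python3 - <<'E'
from h import *
s=monitor.get_state();b=grab('wrist','w4.png');a=grab('scene','sc4.png')
b=b[:240,150:420,::-1];a=cv2.resize(a[220:400,70:230,::-1],(373,420))
b=cv2.resize(b,(427,380));b=np.vstack([b,np.zeros((40,427,3),np.uint8)])
cv2.imwrite('pics/v4.png',np.hstack([a,b]))
print(s['t'],s['tool_pos'],s['contact_force'],s['ft_torque'])
import pickle;pickle.dump(s,open('s4.pkl','wb'))
E
```

```text
10.925 [ 0.5489015  -0.28425477  0.13800962] [-2.22397699  0.37662773 24.13842112] [-0.09919746  1.01395201  0.08254056]
```

View pics/v4.png

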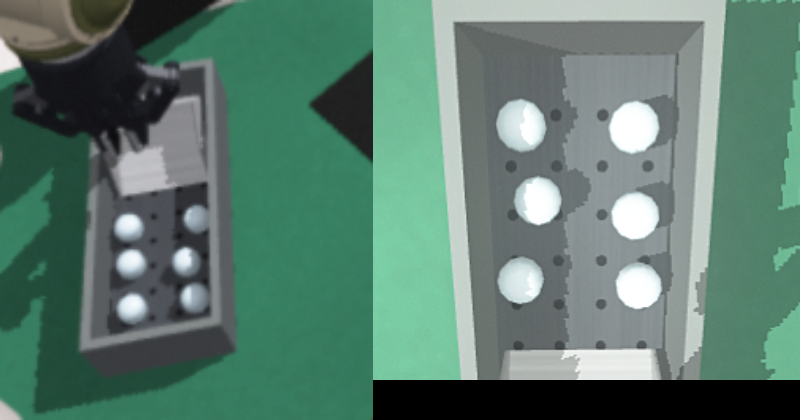

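The picture shows the ice untouched, with the lip at wrist px row about 221, cols 233..331. The scoop has lagged behind the tool, so I'll measure its pose.

```bash
python3 - <<'E'
from h import *
import pickle
s=pickle.load(open('s4.pkl','rb'));R=cv2.Rodrigues(s['tcp_rot'])[0]
print(R.round(3).tolist())
loc=lambda P:((P-s['tool_pos'])@R*1000).round(1)
for z in (.0206,.03,.04,.06): print(z,loc(plane('wrist',[[233,221],[331,221]],z,s)).tolist())
for q in [[245,178],[312,180]]: print('ice',loc(plane('wrist',[q],.033,s)))
im=cv2.imread('pics/w4.png')[180:420,170:400];cv2.imwrite('pics/v5.png',cv2.resize(im,None,fx=2.4,fy=2.4,interpolation=cv2.INTER_CUBIC))
E
```

```text
[[0.981, -0.193, 0.008], [-0.193, -0.981, -0.006], [0.009, 0.004, -1.0]]
0.0206 [[-25.1, -45.9, 117.0], [-25.2, 45.1, 117.4]]
0.03 [[-21.5, -44.3, 107.6], [-21.6, 43.5, 108.0]]
0.04 [[-17.7, -42.7, 97.7], [-17.8, 41.9, 98.0]]
0.06 [[-10.2, -39.5, 77.7], [-10.3, 38.5, 78.1]]
ice [[ 18.5 -31.9 105. ]]
ice [[ 16.7  25.1 105.3]]
```

View pics/v5.png

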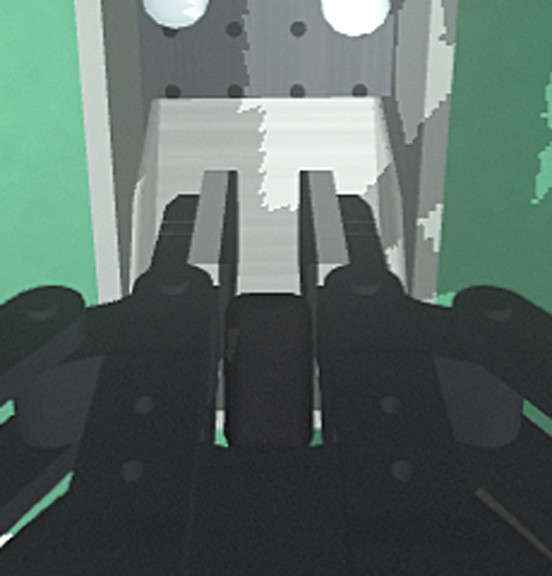

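Request:
{"op": "carry_out", "data": {"rows": [{"x": 0,"y": 0,"z": -3,"spin": 0},{"x": 0,"y": 0,"z": -3,"spin": 0}]}}

```text
t: 11.28
tool_pos: [0.5464, -0.283, 0.1391]
tcp_rot: [3.126, -0.305, 0.001]
contact_force: [0.3, -0.4, -1.2]
gripper_width: 0.013
grip_force: 78.1
```

Request:
{"op": "carry_out", "data": {"rows": [{"x": 0,"y": 0,"z": 1,"spin": 0},{"x": 0,"y": 0,"z": 0,"spin": 0},{"x": 0,"y": 0,"z": 0,"spin": 0},{"x": 0,"y": 0,"z": 0,"spin": 0}], "jaw": 22, "squeeze": 20}}

```text
t: 11.78
tool_pos: [0.5463, -0.2828, 0.1376]
tcp_rot: [-3.127, 0.305, 0.0]
contact_force: [-0.3, 0.8, 0.1]
gripper_width: 0.0222
grip_force: 0.0
```

```bash
cat > m.py <<'E'
from h import *
import sys
s=monitor.get_state();R=cv2.Rodrigues(s['tcp_rot'])[0]
im=optics.get_image('wrist');cv2.imwrite('pics/%s.png'%sys.argv[1],im[:,:,::-1])
print(s['t'],s['tool_pos'].round(4),s['contact_force'].round(1),s['gripper_width'],np.degrees(np.arctan2(R[1,0],R[0,0])).round(2))
g=im.max(2).astype(int)
for x in (255,282,305): print(x,[int(v) for v in g[60:400:6,x]])
for y in (120,160,200,240,280,320): print(y,[int(v) for v in g[y,190:380:6]])
E
python3 m.py w6
```

```text
11.775 [ 0.5463 -0.2828  0.1376] [-0.3  0.8  0.1] 0.022152366449124605 -11.14
255 [98, 232, 243, 244, 215, 108, 111, 110, 243, 254, 255, 255, 255, 102, 111, 107, 106, 126, 223, 235, 240, 104, 103, 105, 101, 106, 197, 193, 185, 202, 192, 195, 117, 74, 78, 76, 74, 71, 70, 67, 65, 61, 54, 52, 53, 66, 102, 96, 187, 189, 169, 44, 44, 45, 46, 46, 44]
282 [142, 144, 145, 144, 146, 145, 145, 151, 114, 115, 113, 143, 143, 145, 143, 143, 140, 140, 140, 139, 140, 139, 141, 140, 142, 141, 251, 249, 247, 251, 250, 250, 250, 250, 249, 249, 247, 255, 192, 141, 141, 138, 137, 131, 129, 128, 130, 41, 44, 43, 41, 40, 48, 42, 46, 47, 43]
305 [147, 255, 255, 255, 253, 148, 151, 151, 151, 150, 146, 250, 255, 247, 149, 150, 147, 148, 149, 190, 150, 148, 150, 149, 150, 151, 251, 249, 247, 251, 250, 251, 75, 85, 84, 81, 83, 76, 76, 76, 66, 99, 131, 101, 98, 97, 97, 95, 198, 166, 119, 46, 48, 41, 48, 42, 43]
120 [193, 192, 206, 212, 114, 117, 106, 107, 108, 208, 255, 255, 254, 225, 114, 114, 110, 149, 149, 148, 237, 251, 244, 186, 116, 111, 149, 150, 200, 206, 130, 127]
160 [197, 196, 208, 202, 114, 114, 114, 107, 179, 192, 180, 106, 109, 82, 111, 140, 142, 144, 94, 150, 147, 145, 84, 120, 116, 123, 151, 163, 202, 167, 128, 126]
200 [198, 195, 191, 203, 206, 113, 112, 103, 100, 102, 103, 106, 108, 108, 149, 144, 142, 146, 148, 149, 142, 144, 147, 149, 146, 152, 151, 206, 203, 132, 129, 128]
240 [193, 191, 189, 204, 200, 114, 117, 145, 191, 191, 194, 193, 194, 196, 250, 250, 250, 250, 250, 250, 251, 250, 252, 170, 112, 151, 146, 200, 155, 130, 129, 126]
280 [185, 188, 182, 184, 198, 176, 68, 67, 129, 138, 116, 72, 192, 189, 249, 249, 249, 185, 195, 70, 76, 142, 141, 77, 73, 150, 201, 198, 124, 122, 123, 122]
320 [58, 54, 53, 54, 49, 52, 53, 57, 55, 53, 63, 66, 99, 99, 98, 133, 98, 100, 102, 101, 69, 56, 54, 53, 56, 53, 51, 50, 51, 51, 48, 51]
```

Request:
{"op": "carry_out", "data": {"rows": [{"x": 0,"y": 0,"z": 0,"spin": 0},{"x": 0,"y": 0,"z": 0,"spin": 0},{"x": 0,"y": 0,"z": 0,"spin": 0},{"x": -10,"y": 0,"z": 0,"spin": 0},{"x": -20,"y": 0,"z": 0,"spin": 0},{"x": -25,"y": 0,"z": 0,"spin": 0},{"x": -25,"y": 0,"z": 0,"spin": 0},{"x": -15,"y": 0,"z": 0,"spin": 0},{"x": -7,"y": 0,"z": -2,"spin": 0},{"x": 0,"y": 0,"z": 0,"spin": 0}], "jaw": 60}}

```text
t: 13.08
tool_pos: [0.4461, -0.2632, 0.1401]
tcp_rot: [3.126, -0.305, 0.001]
contact_force: [-0.1, 0.9, -0.1]
gripper_width: 0.0598
grip_force: 0.0
```

```bash
python3 m.py w7 | head -4; python3 - <<'E'
from h import *
im=cv2.imread('pics/w7.png').max(2).astype(int)
for y in (80,98,110,120,130,215,225,300,320): print(y,[int(v) for v in im[y,200:370:4]])
E
```

```text
13.075 [ 0.4461 -0.2632  0.1401] [-0.1  0.9 -0.1] 0.05978071151917702 -11.16
255 [86, 87, 88, 88, 88, 89, 162, 165, 174, 167, 174, 173, 167, 172, 173, 173, 173, 168, 169, 170, 168, 160, 116, 123, 239, 86, 91, 91, 89, 90, 173, 171, 160, 163, 164, 162, 163, 159, 159, 156, 153, 157, 150, 53, 52, 52, 52, 53, 52, 50, 45, 46, 45, 42, 41, 43, 36]
282 [117, 118, 118, 117, 121, 122, 232, 233, 239, 233, 240, 240, 234, 238, 238, 239, 239, 233, 234, 235, 247, 166, 129, 122, 138, 83, 56, 50, 50, 47, 48, 47, 46, 47, 48, 49, 48, 48, 51, 46, 48, 58, 52, 49, 50, 45, 43, 44, 43, 41, 43, 40, 40, 36, 37, 40, 38]
305 [124, 123, 123, 125, 124, 126, 229, 234, 239, 232, 239, 239, 238, 236, 238, 239, 238, 233, 235, 168, 171, 164, 147, 122, 167, 87, 89, 92, 91, 89, 174, 171, 162, 154, 161, 154, 158, 158, 155, 43, 46, 46, 50, 47, 42, 43, 39, 40, 40, 38, 36, 36, 41, 34, 35, 37, 36]
80 [175, 174, 96, 92, 96, 96, 83, 85, 83, 85, 85, 85, 89, 85, 90, 90, 92, 88, 112, 125, 122, 120, 120, 122, 122, 126, 125, 126, 119, 124, 125, 122, 125, 127, 120, 118, 131, 128, 128, 121, 176, 175, 182]
98 [177, 177, 165, 95, 96, 95,
[... 879 characters left out ...]
90, 91, 90, 91, 91, 92, 93, 51, 52, 52, 56, 53, 61, 89, 91, 95, 87, 91, 92, 93, 92, 91, 93, 90, 83, 94, 124, 137, 174, 173, 154, 157, 156]
225 [169, 167, 175, 177, 176, 101, 97, 91, 90, 91, 90, 91, 91, 90, 90, 89, 94, 50, 51, 52, 48, 49, 48, 88, 89, 91, 90, 90, 90, 89, 91, 89, 89, 90, 91, 89, 127, 169, 172, 172, 156, 156, 156]
300 [56, 54, 51, 51, 56, 169, 157, 156, 157, 156, 156, 158, 156, 154, 157, 55, 52, 48, 47, 50, 49, 47, 46, 47, 46, 49, 45, 47, 45, 48, 48, 43, 46, 48, 46, 46, 48, 50, 36, 42, 38, 53, 169]
320 [56, 49, 50, 45, 174, 204, 252, 255, 253, 254, 255, 40, 62, 57, 53, 53, 53, 54, 49, 49, 45, 45, 42, 48, 46, 42, 46, 42, 45, 42, 43, 42, 43, 37, 38, 38, 42, 43, 48, 46, 38, 48, 40]
```

Request:
{"op": "carry_out", "data": {"rows": [{"x": 2,"y": -0.7,"z": 3,"spin": 0},{"x": 2,"y": 0,"z": 4,"spin": 0},{"x": 0,"y": 0,"z": 2,"spin": 0},{"x": 0,"y": 0,"z": 0,"spin": 0}]}}

```text
t: 13.62
tool_pos: [0.4502, -0.2631, 0.1304]
tcp_rot: [-3.126, 0.305, 0.001]
contact_force: [0.1, 0.1, -0.7]
gripper_width: 0.0601
grip_force: 0.0
```

Request:
{"op": "carry_out", "data": {"rows": [{"x": 0,"y": 0,"z": 0,"spin": 0},{"x": 0,"y": 0,"z": 0,"spin": 0},{"x": 0,"y": 0,"z": 0,"spin": 0},{"x": 0,"y": 0,"z": 0,"spin": 0},{"x": 0,"y": 0,"z": 0,"spin": 0},{"x": 0,"y": 0,"z": 0,"spin": 0},{"x": 0,"y": 0,"z": 0,"spin": 0}], "jaw": 5, "squeeze": 120}}

```text
t: 14.5
tool_pos: [0.4502, -0.2631, 0.1308]
tcp_rot: [-3.127, 0.305, 0.0]
contact_force: [-1.5, 0.6, 1.0]
gripper_width: 0.0128
grip_force: 116.8
```

Request:
{"op": "carry_out", "data": {"rows": [{"x": 0,"y": 0,"z": -0.7,"spin": 0},{"x": 0,"y": 0,"z": 0,"spin": 0}]}}

```text
t: 14.75
tool_pos: [0.4502, -0.2632, 0.1313]
tcp_rot: [-3.127, 0.305, 0.0]
contact_force: [0.3, -0.2, -1.7]
gripper_width: 0.0127
grip_force: 116.8
```

Request:
{"op": "carry_out", "data": {"rows": [{"x": 2,"y": 0,"z": 0,"spin": 0},{"x": 4,"y": 0,"z": 0,"spin": 0},{"x": 4,"y": 0,"z": 0,"spin": 0}]}}

```text
t: 15.12
tool_pos: [0.4604, -0.2652, 0.1313]
tcp_rot: [-3.127, 0.305, 0.0]
contact_force: [0.1, -0.5, -1.0]
gripper_width: 0.0122
grip_force: 116.8
```

Request:
{"op": "carry_out", "data": {"rows": [{"x": 6,"y": 0,"z": 0,"spin": 0},{"x": 8,"y": 0,"z": 0,"spin": 0},{"x": 8,"y": 0,"z": 0,"spin": 0},{"x": 8,"y": 0,"z": 0,"spin": 0}]}}

```text
t: 15.62
tool_pos: [0.49, -0.271, 0.1313]
tcp_rot: [-3.127, 0.305, 0.0]
contact_force: [0.3, -0.0, -2.1]
gripper_width: 0.0126
grip_force: 116.8
```

Request:
{"op": "carry_out", "data": {"rows": [{"x": 8,"y": 0,"z": 0,"spin": 0},{"x": 8,"y": 0,"z": 0,"spin": 0},{"x": 8,"y": 0,"z": 0,"spin": 0}]}}

```text
t: 16.0
tool_pos: [0.5135, -0.2756, 0.1314]
tcp_rot: [-3.127, 0.305, 0.0]
contact_force: [-0.7, 0.9, -1.5]
gripper_width: 0.0127
grip_force: 116.8
```

Request:
{"op": "carry_out", "data": {"rows": [{"x": 8,"y": 0,"z": 0,"spin": 0},{"x": 8,"y": 0,"z": 0,"spin": 0},{"x": 6,"y": 0,"z": 0,"spin": 0}]}}

```text
t: 16.38
tool_pos: [0.5351, -0.2799, 0.1313]
tcp_rot: [-3.127, 0.305, 0.0]
contact_force: [-0.2, -0.4, -2.5]
gripper_width: 0.0123
grip_force: 116.8
```

```bash
cat > v.py <<'E'
from h import *
import sys
s=monitor.get_state();R=cv2.Rodrigues(s['tcp_rot'])[0]
im=optics.get_image('wrist');cv2.imwrite('pics/%s.png'%sys.argv[1],im[:,:,::-1])
print(s['t'],s['tool_pos'].round(4),s['contact_force'].round(1))
g=cv2.cvtColor(im,cv2.COLOR_RGB2GRAY).astype(int)
S=' .:-=+*#%@'
for y in range(0,225,5): print('%3d '%y+''.join(S[min(9,g[y,x]//26)] for x in range(200,370,2)))
E
python3 v.py w8
```

```text
16.375 [ 0.5351 -0.2799  0.1313] [-0.2 -0.4 -2.5]
  0 =---------------------------=------=--=---===--===-=========================-======+*
  5 *-----------------------------------===========================================+===+*
 10 *------------------------------------======+=+==+++++++++==+==++++++++==++-+====+==**
 15 *-----------------------------------+===========++++=*%@@@@@@%#=---------=-+++==+==#*
 20 #------------------------------------=======+=+++++*@@@@@@@@@@@%%+-------=-++++++==#*
 25 #=-----------------------------------+=+==+++++++=#@@@@@@@@@@@@@%%+--------+++++++=#*
 30 #+------------------------------------++==+++++++=@@@@@@@@@@@@@@@%+-=--=--=++++++++#*
 35 #+----------------------------------=+++==++++++++@@@@@@@@@@@@@@%%===--=-=++++++++*##
 40 #*----------------######%%#---------=-=+++++++++++*@@@@@@@@@@@@@#-====-=+-++++++++*##
 45 ##-------------+#####%%@@@%%#----==-=====+++++++++++%%@%@@@@%##=====+++++-++++++++###
 50 ##-------------*###%%%%%@@@%%#--:---=====+++++++---=#%@@%%#+===----==++++=++++++++##*
 55 ##=-----=-=---+*###%%%@@@@@@%%#-========+++++++++%@@@@@@
[... 2299 characters left out ...]
++*******************#@@@@@@@@@@@*#*#############*====+-------===+=+--
190 +######-=---=++++********************************#*#****##**#*##*===++-------===+==--
195 +*#####-----=++++**********************++++#**###*##########*###+===+=-------++==+=-=
200 *+#####---=-=++++======================++++=========================+=+------+=======
205 ++#####+----=+++====+==+=++=+=++++++++++++=+++++++++++++++++++++++==+=+=-----======--
210 *+#####*-----=+===============================+===+===+++===========+-+++++--=====---
215 ++*#####----=****@%@@%@%%%%%@%%%%%%%%@%====*####################@@@@@=++++++-####*---
220 *+*#####------------------------------==+===========================-+++++++*#**#*---
```

Request:
{"op": "carry_out", "data": {"rows": [{"x": 3,"y": 0,"z": 0,"spin": 0},{"x": 5,"y": 0,"z": 0,"spin": 0},{"x": 5,"y": 0,"z": 0,"spin": 0},{"x": 5,"y": 0,"z": 0,"spin": 0}]}}

```text
t: 16.92
tool_pos: [0.5526, -0.2833, 0.1314]
tcp_rot: [-3.127, 0.305, 0.0]
contact_force: [-1.4, 0.5, -2.2]
gripper_width: 0.0126
grip_force: 116.8
```

Request:
{"op": "carry_out", "data": {"rows": [{"x": 5,"y": 0,"z": 0,"spin": 0},{"x": 5,"y": 0,"z": 0,"spin": 0}]}}

```text
t: 17.18
tool_pos: [0.5623, -0.2852, 0.1313]
tcp_rot: [-3.127, 0.305, 0.001]
contact_force: [-1.8, 1.2, -3.2]
gripper_width: 0.0125
grip_force: 116.8
```

Request:
{"op": "carry_out", "data": {"rows": [{"x": 5,"y": 0,"z": 0,"spin": 0},{"x": 5,"y": 0,"z": 0,"spin": 0}]}}

```text
t: 17.42
tool_pos: [0.5722, -0.2872, 0.1314]
tcp_rot: [-3.127, 0.305, -0.0]
contact_force: [-0.1, 0.5, -1.9]
gripper_width: 0.0128
grip_force: 116.8
```

```bash
python3 v.py w9|head -38
```

```text
17.425 [ 0.5722 -0.2872  0.1314] [-0.1  0.5 -1.9]
  0 +++++++++++++++++++++++++++++++++++++++++++++++++++++++++++++++++++++++++++++++++++++
  5 +++++++++++++++++++++++++++++++++++++++++++++++++++++++++++++++++++++++++++++++++++++
 10 +++++++++++++++++++++++++++++++++++++++++++++++++++++++++++++++++++++++++++++++++++++
 15 +++++++++++++++++++++++++++++++++++++++++++++++++++++++++++++++++++++++++++++++++++++
 20 +++++++++++++++++++++++++++++++++++++++++++++++++++++++++++++++++++++++++++++++++++++
 25 +++++++++++++++++++++++++++++++++++++++++++++++++++++++++++++++++++++++++++++++++++++
 30 ++++++++++++++++++++++++++++++++++++++*==============================================
 35 +++++++++++++++++++++++++++++++=-=-==============================-=-=-=--------------
 40 #####################################################################################
 45 #####################################################################################
 50 ###############################################################*******************###
 55 ##=-=----------=========================================
[... 1579 characters left out ...]
+*###################@@@@@@@@@@@@@@@@@@@@@@@@@@@@@@###*====+++++#####*
150 #####+======++++*###################%@@@@@@@@@@@@@@@@@@@@@@@@@@@@@###*====++++*#####+
155 #####*======++++*##################%@@@@@@@@@@@@@@@@@@@@@@@@@@@@@%###*=====+++*#####=
160 ######-=====+++++###################@@@@@@@@@@@@@@@@@@@@@@@@@@@@@%####+====+++######-
165 ######-=====+++++###################%@@@@@@@@@@@@@@@@@@@@@@@@@@@@####*+==-++++######-
170 ######-=====+++++##################%@@@@@@@@@@@@@@@@@@@@@@@@@@@@@####*===-++++#*++===
175 *#####======+++++##################*@@@@@@@@@@@@@@@@@@@@@@@@#####+###*-==--++-+++++==
180 *#####+=====+++++#******####**#*#*###@@@@@@@@@@@@@@@@@@#########*+++++--=----=+++++==
```

Request:
{"op": "carry_out", "data": {"rows": [{"x": 4,"y": 0,"z": 0,"spin": 0},{"x": 4,"y": 0,"z": 0,"spin": 0},{"x": 4,"y": 0,"z": 0,"spin": 0}]}}

```text
t: 17.85
tool_pos: [0.5838, -0.2895, 0.1313]
tcp_rot: [-3.127, 0.305, 0.001]
contact_force: [-1.0, 0.9, -2.5]
gripper_width: 0.0125
grip_force: 116.8
```

Request:
{"op": "carry_out", "data": {"rows": [{"x": 3,"y": 0,"z": 0,"spin": 0},{"x": 3,"y": 0,"z": 0,"spin": 0},{"x": 3,"y": 0,"z": 0,"spin": 0}]}}

```text
t: 18.23
tool_pos: [0.5926, -0.2912, 0.1313]
tcp_rot: [-3.127, 0.305, 0.001]
contact_force: [0.3, 1.1, -2.5]
gripper_width: 0.0124
grip_force: 116.8
```

```bash
python3 v.py w10|head -33
```

```text
18.225 [ 0.5926 -0.2912  0.1313] [ 0.3  1.1 -2.5]
  0 +++++++++++++++++++++++++++++++++++++++++++++++++++++++++++++++++++++++++++++++++++++
  5 +++++++++++++++++++++++++++++++++++++++++++++++++++++++++++++++++++++++++++++++++++++
 10 +++++++++++++++++++++++++++++++++++++++++++++++++++++++++++++++++++++++++++++++++++++
 15 +++++++++++++++++++++++++++++++++++++++++++++++++++++++++++++++++++++++++++++++++++++
 20 +++++++++++++++++++++++++++++++++++++++++++++++++++++++++++++++++++++++++++++++++++++
 25 +++++++++++++++++++++++++++++++++++++++++++++++++++++++++++++++++++++++++++++++++++++
 30 +++++++++++++++++++++++++++++++++++++++++++++++++++++++++++++++++++++++++++++++++++++
 35 +++++++++++++++++++++++++++++++++++++++++++++++++++++++++++++++++++++++++++++++++++++
 40 +++++++++++++++++++++++++++++++++++++++++++++++++++++++++++++++++++++++++++++++++++++
 45 +++++++++++++++++++++++++++++++++++++++++++++++++++++++++++++++++++++++++++++++++++++
 50 +++++++++++++++++++++++++++++++++++++++++++++++++++++++++++++++++++++++++++++++++++++
 55 +++++++++++++++++++++++++++++++++++++++++++++-=++--=++--
[... 1129 characters left out ...]
+****#**#######***#@@%#########*%##%@%########%@@@@@@@@%%=++++++*#####
125 ####+========+++##########%@@@@@@@%%######%@@@@@@@%%############@@##*====++++++*#####
130 #####========+++##########@@@@@@@@@@@%###@@@@@@@@@@@%%##########@@##*+===++++++*#####
135 #####-=======+++#*######*@@@@@@@@@@@@@%#@@@@@@@@@@@@@%%######%@@@@##*+====+++++######
140 #####-======++++##*#####*@@@@@@@@@@@@@%#@@@@@@@@@@@@@@%####%@@@@@@###*====+++++#####*
145 #####-======++++*#########@@@@@@@@@@@%@@#@@@@@@@@@@@@#@@@@@@@@@@@@##**====+++++#####*
150 #####+======++++*############%@@@@%#@@@@@@@@@@@@@@%@@@@@@@@@@@@@@%###*-===++++*#####+
155 #####*======++++*###################@@@@@@@@@@@@@@@@@@@@@@@@@@@@@####*===-++++*#####=
```

Request:
{"op": "carry_out", "data": {"rows": [{"x": 2,"y": 0,"z": 0,"spin": 0},{"x": 2,"y": 0,"z": 0,"spin": 0}]}}

```text
t: 18.52
tool_pos: [0.5964, -0.2919, 0.1313]
tcp_rot: [-3.127, 0.305, 0.0]
contact_force: [-0.7, 0.4, -2.9]
gripper_width: 0.0125
grip_force: 116.8
```

Request:
{"op": "carry_out", "data": {"rows": [{"x": 2,"y": 0,"z": 0,"spin": 0},{"x": 1,"y": 0,"z": 0,"spin": 0}]}}

```text
t: 18.77
tool_pos: [0.5995, -0.2926, 0.1314]
tcp_rot: [3.127, -0.305, 0.0]
contact_force: [-0.2, 0.4, -1.8]
gripper_width: 0.0128
grip_force: 116.8
```

```bash
python3 v.py w11|sed -n '1p;17,34p'
```

```text
18.775 [ 0.5995 -0.2926  0.1314] [-0.2  0.4 -1.8]
 75 +++++++++++++++++++++++++++++==================================================------
 80 +++++++++++++++++++++-========================================================-=-----
 85 *************#****************#****#####*##########*#################################
 90 ******#**#*######****##*#################################################*********#**
 95 ##**#***###*#################################################################*#******
100 ##*+------==++++***####*++++++++*%%%%%*+++++++++#%%%%##++++++++*##%%%##=---=+++=*****
105 ##*#------===***##@@@%%%%#*##*@@@@@@@@@%%###*%@@@@@@@@@%%###%%@@@@@@@@@%%#--+++=#****
110 **##-----==-***##@@@@@@@%%##*#@@@@@@@@@@@%%*@@@@@@@@@@@@@%#%@@@@@@@@@@@@@%#-=+++##*##
115 #*##--=====+**###@@@@@@@@%%#**@@@@@@@@@@@%%#@@@@@@@@@@@@@%%@@@@@@@@@@@@@@@#-++++#****
120 ####---=====***#%@@@@@@@@@%#*%@@@@@@@@@@@%#*%@@@@@@@@@@@@%*@@@@@@@@@@@@@@%#=+++*#***#
125 #*##+-=======++*##@@@@@@%%###*@@@@@@@@@@@####@@@@@@@@@@@%###@@@@@@@@@@@@%#=++++*#***#
130 ##***-=-=====+++##**#@#**##**####*%%#######**##***#%#########%@@@@@@@@%%+=+++++**#**#
135 #####-=--====+++*******#*@@@@@@@@%%##*###%@@@@@@@%%###########@@@@##*+====+++++##****
140 #####---====++++********#@@@@@@@@@@%%#*%@@@@@@@@@@@%%########*@@@@##*+====+++++##**#*
145 #####---====++++********%@@@@@@@@@@@%%*@@@@@@@@@@@@@%%#####**@@@@%##*+-=--+++++##**#*
150 #####=---===++++********#@@@@@@@@@@@%###@@@@@@@@@@@@%##**@@@@@@@@%##**-==-++++*#***#=
155 #####+-===-=+++++*********@@@@@@@@@%@@@@@@@@@@@@@@@%@@@@@@@@@@@@@####*=---++++*****#-
160 ######---=-=+++++****************###@@@@@@@@@@@@@@@@@@@@@@@@@@@@@####*=---++++#*****-
```

Request:
{"op": "carry_out", "data": {"rows": [{"x": 0,"y": 2,"z": 0,"spin": 0},{"x": 0,"y": 2,"z": 0,"spin": 0},{"x": 0,"y": -2,"z": 0,"spin": 0},{"x": 0,"y": -2,"z": 0,"spin": 0},{"x": 0,"y": -2,"z": 0,"spin": 0},{"x": 0,"y": -2,"z": 0,"spin": 0},{"x": 0,"y": 3,"z": 0,"spin": 0},{"x": 0,"y": 3,"z": 0,"spin": 0},{"x": 0,"y": 0,"z": 0,"spin": 0}]}}

```text
t: 19.95
tool_pos: [0.5989, -0.2949, 0.1313]
tcp_rot: [-3.127, 0.306, 0.0]
contact_force: [-0.2, -0.4, -2.7]
gripper_width: 0.0124
grip_force: 116.9
```

```bash
python3 v.py w12|sed -n '1p;19,36p'
```

```text
19.95 [ 0.5989 -0.2949  0.1313] [-0.2 -0.4 -2.7]
 85 **######################################################################*########***#
 90 **********#***#*******##**#**#####################*############*#**#*****************
 95 ****#****#*######*########################################################*###******+
100 *#---------++=+*%%%%#**+==+=+=+%%%%%#*++++===+#%%%%%#*======+*#%%%%##+----+++=******+
105 *#-----===-=**#@@@@@@%%##****%@@@@@@@%%#***#@@@@@@@@@%%#**#%@@@@@@@@@%%#=-=++=******=
110 *#-------=-*###@@@@@@@@%%#***@@@@@@@@@@%%##@@@@@@@@@@@@%#@@@@@@@@@@@@@@%#-=++=#****#=
115 *#------===*##%@@@@@@@@@%%#**@@@@@@@@@@@%#@@@@@@@@@@@@@@%@@@@@@@@@@@@@@%#=++++#*****-
120 *#+-----==-+*#@@@@@@@@@@%#***@@@@@@@@@@%%*#@@@@@@@@@@@@@#@@@@@@@@@@@@@%%#+++++#*****-
125 ***-==-====-=**%@@@@@@@%#**##@@@@@@@@@@#####@@@@@@@@@@%##*%@@@@@@@@@@%%%+=++++*****+=
130 #*#----=-==-=+++**#@%#***###*****#*#########****############@@@@@@@@%%+-+++++*#****+=
135 ###--=--===-++++*********%@@@@@%%%##*###*%@@@@@@%%#########*#*@@@@*#*+=-+++++******=-
140 **#-=--======+++********@@@@@@@@@@%%#*#%@@@@@@@@@@@%#*######*@@@@@##*+--=++++#*****-=
145 #*#+---=====++++*******#@@@@@@@@@@@@%##@@@@@@@@@@@@@%######*@@@@@%##*+--=++++#*****-=
150 **#*---==-==++++*******#@@@@@@@@@@@@%##@@@@@@@@@@@@@%*##*@@@@@@@@%##*+-=-++++******-=
155 **##-----===+++++********@@@@@@@@@@%#@@@@@@@@@@@@@@%@@@@@@@@@@@@@####*=-=++++*****+--
160 ***#-----=-=+++++***********#@%%#*#@@@@@@@@%@@#%%@@@@@@@@@@@@@@@@*###*=--+++*****#=--
165 ***#-----=-=+++++******************@@@@@@@@@@@@@@@@@@@@@@@@@@@@@@*###*=-=+++*****#---
170 ***#=------==++++*****************#@@@@@@@@@@@@@@@@@@@@@@@@@@@@@@*#***---++=#***#*---
```

Request:
{"op": "carry_out", "data": {"rows": [{"x": -1,"y": -0.5,"z": 0,"spin": 0},{"x": -2,"y": -0.5,"z": 0,"spin": 0},{"x": -3,"y": -0.5,"z": 0,"spin": 0},{"x": -4,"y": 0,"z": 0,"spin": 0},{"x": -4,"y": 0,"z": 0,"spin": 0},{"x": -4,"y": 0,"z": 0,"spin": 0},{"x": -4,"y": 0,"z": 0,"spin": 0},{"x": -4,"y": 0,"z": 0,"spin": 0},{"x": -3,"y": 0,"z": 0,"spin": 0},{"x": -2,"y": 0,"z": 0,"spin": 0},{"x": -1,"y": 0,"z": 0,"spin": 0}]}}

```text
t: 21.38
tool_pos: [0.5678, -0.2868, 0.1314]
tcp_rot: [3.127, -0.305, 0.0]
contact_force: [-0.4, -0.2, -1.9]
gripper_width: 0.0125
grip_force: 116.9
```

```bash
python3 v.py w13|sed -n '1p;10,36p'
```

```text
21.375 [ 0.5678 -0.2868  0.1314] [-0.4 -0.2 -1.9]
 40 #####################################################################################
 45 #+------========================================================================+*###
 50 #+-===----------------=======================================================++++*###
 55 ##-===--=----------------------------=================%@@@@@@@@@%#=======-+++++++####
 60 ##-========----------------------===++++++++++++++++@@@@@@@@@@@@@@%+=====-+++++++####
 65 ##===-=====----------=---------==-==+++++++++++++++*@@@@@@@@@@@@@@%#=====-+++++++####
 70 ##=========---------=----==--=-======++++++++++++++*@@@@@@@@@@@@@@%#======+++++++####
 75 ##+========---------==-==--=-========++++++++++++++#@@@@@@@@@@@@@@%+======+++++++####
 80 ##*-=======-------==================++++++++++++++++%@@@@@@@@@@@@%*===++=+++++++*####
 85 ##%-========----+++*=--==============++++++++++++++++++%@%%%%%#*=+++++++=+++++++*####
 90 ###-=======-=####%######+============++++++++++++++++++++++++++++++++++==+++++++#####
 95 ###========**##%%%%%%%%%%#======----===========--==*+*==
[... 679 characters left out ...]
+##########@@@@@@@%%######@@@@@@@@%%###########@@@@###*===+++++*#####*
140 ####%=======++++########%@@@@@@@@@%@%##@@@@@@@@@@@@@%#########@@@@#%#*====++++*#####+
145 #####-======++++#######%@@@@@@@@@@@@@%%@@@@@@@@@@@@@@#######@@@@@%#%#*====++++*#####=
150 #####-======++++*######*@@@@@@@@@@@@@%%@@@@@@@@@@@@@@####@@@@@@@@@###*====++++######=
155 #####-======++++*########@@@@@@@@@@@#@@@@@@@@@@@@@@@@@@@@@@@@@@@@%###*====*+++######=
160 #####+=====+++++*###########%@@%%###@@@@@@@@@@@@%@@@@@@@@@@@@@@@@#####+===++++######=
165 #####*======++++*##################@@@@@@@@@@@@@@@@@@@@@@@@@@@@@@####*+===++++#####*=
170 ######======+++++##################%@@@@@@@@@@@@@@@@@@@@@@@@@@@@@####*====+++*####%==
```

Request:
{"op": "carry_out", "data": {"rows": [{"x": -1,"y": 0.5,"z": 0,"spin": 0},{"x": -2,"y": 0.5,"z": 0,"spin": 0},{"x": -3,"y": 0.5,"z": 0,"spin": 0},{"x": -4,"y": 0.5,"z": 0,"spin": 0},{"x": -4,"y": 0,"z": 0,"spin": 0},{"x": -4,"y": 0,"z": 0,"spin": 0},{"x": -3,"y": 0,"z": 0,"spin": 0},{"x": -2,"y": 0,"z": 0,"spin": 0},{"x": -1,"y": 0,"z": 0,"spin": 0}]}}

```text
t: 22.55
tool_pos: [0.5439, -0.2842, 0.1314]
tcp_rot: [3.127, -0.305, 0.0]
contact_force: [-0.2, 0.5, -1.9]
gripper_width: 0.0125
grip_force: 116.9
```

```bash
python3 v.py w14|sed -n '1p;12,36p'
```

```text
22.55 [ 0.5439 -0.2842  0.1314] [-0.2  0.5 -1.9]
 50 =========--------------------------+++++++++++++++++*@@@@@%%%#++====+++=++++++++#####
 55 =========----------------------=----+++++++++++++++++++++++++++++++++++-++++++++#####
 60 +-=======-------::--------------::==+++++++++++--+++++++++++++--=++++++-+++++++*#####
 65 *-=======-------:::=----------=:-:=+++++++++++---=++++++++++++---++++++=+++++++######
 70 #-========----------==------==-====++++++++++++++++++++++++++++++++++++=+++++++######
 75 %-========----------=----===========+++++++++++++++++++++++++++++++++++=+++++++######
 80 %=========--=----====-==============++++++++++++++++++++++++++++++++++==+++++++######
 85 #=========-----=****+=-============+++++++++++++++++++++++++++++++++++=++++++++######
 90 #+========--+###%%%%%%%#+============+++++++++++++++++++++++++++++++++=+++++++*######
 95 #*=========*#%%%%%%@@@%%%%-====---====+=======---=++++=======---=+++++-+++++++*#####*
100 #%========**##%%%%@@@@@@%%#-=-+@@@@@%*=======+%@@@@@%#=======---=-++++-+++++++*#####*
105 #%========####%%%%%@@@@@%%##@@@@@@@@@@@%###%@@@@@@@@@@@%#
[... 498 characters left out ...]
*#########@@@@@@@@%%%##%%#@@@@@@@@@%#%%%%%#####%@@@#%#*==*++++######==
140 ###-========++*+########@@@@@@@@@@@@%#%@@@@@@@@@@@@@%#%%%%%##%@@@@#%#*===++++######==
145 ###+========++*+#######@@@@@@@@@@@@@@%%@@@@@@@@@@@@@@%%%#####@@@@@%%#*===++++######==
150 ###*========+**+#######%@@@@@@@@@@@@@%%@@@@@@@@@@@@@@#%#@@@@@@@@@@#%#*===*++*#####*==
155 ###%========++*+*########@@@@@@@@@@@#@@@@@@@@@@@@@@@@@@@@@@@@@@@@%##%*===*++*#####*==
160 ###%=======++****###########%@@%%#%@@@@@@@@@@@@@@@@@@@@@@@@@@@@@@#%#%#+==+++*#####===
165 ####-=======+**+*##################@@@@@@@@@@@@@@@@@@@@@@@@@@@@@@#%###+==+++######===
170 ####========++++*#################@@@@@@@@@@@@@@@@@@@@@@@@@@@@@@@#%##*===+++######===
```

Request:
{"op": "carry_out", "data": {"rows": [{"x": 0,"y": -1,"z": 0,"spin": 0},{"x": 0,"y": -2,"z": 0,"spin": 0},{"x": 0,"y": -2,"z": 0,"spin": 0},{"x": 0,"y": -1.5,"z": 0,"spin": 0},{"x": 0,"y": 0,"z": 0,"spin": 0}]}}

```text
t: 23.22
tool_pos: [0.5452, -0.2777, 0.1314]
tcp_rot: [3.127, -0.305, 0.0]
contact_force: [0.4, -0.1, -1.9]
gripper_width: 0.0128
grip_force: 116.9
```

```bash
python3 v.py w15|sed -n '1p;17,36p'
```

```text
23.225 [ 0.5452 -0.2777  0.1314] [ 0.4 -0.1 -1.9]
 75 #####%========+####%%%%%%@@@%##-========+++++++++++++++++++++++++++++++++++-++++++++#
 80 ######==========*###%%%%%%%##*==========++++++++++++++++++++++++++++++++++==++++++++#
 85 ######+=======-==-+#######+============*++++++++++++++++++++++++++++++++++==++++++++#
 90 ######*=================================++++++++++++++++++++++++++++++++++==++++++++#
 95 #######=============----===========----============--=+==========---=+++++=++++++++*#
100 *#####%==============--===-===+%@@@@%*========%%@@@@%#===========-:=+=++++=++++++++*#
105 *#####%======++*############@@@@@@@@@@@%###%@@@@@@@@@@@%#########%@#+==-++-++++++++##
110 *#####%-=====++*###########@@@@@@@@@@@@@@%%@@@@@@@@@@@@@%#########@#*===++=++++++++##
115 *#####%======+++#######%%%#@@@@@@@@@@@@@@%@@@@@@@@@@@@@@@%%%%%###@%#*======++++++++##
120 *######*=====+++###########%@@@@@@@@@@@@@#%@@@@@@@@@@@@@@####@@@@@%#*=====-*++++++*##
125 **#####%=====+*+#############@@@@@@@@@@%#%##@@@@@@@@@@@####@@@@@@@##*=======++++++*##
130 **#####%=====+*+###########%#***##%%%#%%%%%%####%%%%%%%%%%%%#@@@@@#%#+======++++++###
135 **%####%====++*+###########@@@@@@@%%#%%%#@@@@@@@@@%#%#%######%@@@@#%#*======++++++###
140 **%####%-===++**#########%%@@@@@@@@@%#%@@@@@@@@@@@@@%#%%%%%%##@@@@#%#*======++++++###
145 **######====++*+#########%@@@@@@@@@@@%%@@@@@@@@@@@@@@%##%###%@@@@@%%#*======*+++++###
150 ***#####+===+**+*########@@@@@@@@@@@@%%@@@@@@@@@@@@@@#%%%@@@@@@@@@%%#*=======++++*###
155 ***#####%===+**+*#########@@@@@@@@@@##@@@@@@@@@@@@@@@@@@@@@@@@@@@%#%%*=======++++*###
160 ***#####%==++**+*############%@%%#####%@@@@@@@@@@@@@@@@@@@@@@@@@@%%#%#*=====+++++####
165 ***%#####===+**+*######################@@@@@@@@@@@@@@@@@@@@@@@@@@#%#%#+====-*++++####
170 ***######-==++*+*#####################@@@@@@@@@@@@@@@@@@@@@@@@@@@#%###======-++++%#++
```

Request:
{"op": "carry_out", "data": {"rows": [{"x": 0,"y": 1,"z": -1,"spin": 0},{"x": 0,"y": 2,"z": -2,"spin": 0},{"x": 0,"y": 1,"z": -4,"spin": 0},{"x": 0,"y": 0,"z": -6,"spin": 0},{"x": 0,"y": 0,"z": -8,"spin": 0},{"x": 0,"y": 0,"z": -10,"spin": 0},{"x": 0,"y": 0,"z": -11,"spin": 0},{"x": 0,"y": 0,"z": -11,"spin": 0},{"x": 0,"y": 0,"z": -10,"spin": 0},{"x": 0,"y": 0,"z": -8,"spin": 0},{"x": 0,"y": 0,"z": -5,"spin": 0},{"x": 0,"y": 0,"z": -3,"spin": 0},{"x": 0,"y": 0,"z": 0,"spin": 0}]}}

```text
t: 24.9
tool_pos: [0.5444, -0.2817, 0.2104]
tcp_rot: [-3.127, 0.305, 0.0]
contact_force: [-0.3, -0.7, -1.2]
gripper_width: 0.0127
grip_force: 116.9
```

```bash
python3 v.py w16|sed -n '1p;14,36p'; python3 - <<'E'
from h import *
s=monitor.get_state();print(s['q'].round(2))
im=cv2.imread('pics/top0.png')
# bowl from scene: rim ellipse check
im=cv2.imread('pics/scene0.png');h=cv2.cvtColor(im,cv2.COLOR_BGR2HSV)
m=((h[...,1]<70)&(h[...,2]>60)).astype(np.uint8);m[:195]=0;m[275:]=0;m[:,:325]=0;m[:,420:]=0
k=max(cv2.findContours(m,0,2)[0],key=cv2.contourArea);print(cv2.boundingRect(k))
t=np.linspace(0,2*np.pi,60)
for c in ([.566,.293],[.566,.288],[.561,.293]):
    P=np.c_[c[0]+.085*np.cos(t),c[1]+.085*np.sin(t),0*t+.065]
    a=proj('scene',P);b=proj('top',P);print(c,a.min(0),a.max(0),b.min(0),b.max(0))
print(plane('top',[[208,248]],.065))
E
```

```text
24.9 [ 0.5444 -0.2817  0.2104] [-0.3 -0.7 -1.2]
 60 ++++++++*****--------------------------==========+@@@@@@@%%#+--========****+---------
 65 ++++++++*****----------***#%%%#*---------========================-====+****=---------
 70 ++++++++*****---------**####@@@%#=-:-----======:-=========-:=====-====+****----------
 75 ++++++++*****---------**####@@@%#*-::---=======:==========--=====-====+****----------
 80 +++++++++****---------=**##@@@@%*-----==============-----------------=+****----------
 85 +++++++++****-----=-----=+*****--------============-------------------====+----------
 90 +++++++++****+------------------------==============------------------=====----------
 95 +++++++++****+----=-------------------+=======+=+===------------------=====----------
100 +++++++++*****-====-===---=::-=#%%%%#+========*#%%%##*----::-----::---=====----------
105 +++++++++*****+#@#@%%@@%%%@%%@@@@@@@%%%#****%@@@@@@@%%%#*********#%+=-====-----------
110 +++++++++*****++**#@@@%@%@%@@@@@@@@@@@@%#*#@@@@@@@@@@@@%#*********%*+-====-----------
115 ++++++++++****+=*****@@@@@@@@@@@@@@@@@@%%*@@@@@@@@@@@@@%%*
[... 792 characters left out ...]
%%@%%@%%%@%%%%%%%%%%%%%%@#****===------------
165 +++++++++++*+=+++****************@%%%@@%%%@%%%%%@%%@@@@%@@@@@@@%@****+===------------
170 +++++++++++**++++**************#@@@@@@@@@@@@@@@@@@@@@@@@@@@@@@@@@****+===------------
[-0.67  0.51  1.22  0.    1.41  1.1 ]
(339, 200, 70, 60)
[0.566, 0.293] [338.38963611 201.14718304] [408.42101011 257.52777956] [175.99662854 145.80231696] [235.1426416  202.45175537]
[0.566, 0.288] [336.56472905 201.70912041] [406.63556989 258.20206815] [177.73372928 145.89696742] [236.87344286 202.54887978]
[0.561, 0.293] [337.49087392 199.74924607] [407.32373837 255.8365771 ] [175.81941271 147.42594525] [235.01127494 204.16113547]
[[0.35172692 0.2671542  0.065     ]]
```

Request:
{"op": "carry_out", "data": {"rows": [{"x": -0.4,"y": -2,"z": 0,"spin": 0},{"x": -0.7,"y": -4,"z": 0,"spin": 0},{"x": -1.3,"y": -7,"z": 0,"spin": 0},{"x": -1.8,"y": -10,"z": 0,"spin": 0},{"x": -2.4,"y": -13,"z": 0,"spin": 0},{"x": -2.9,"y": -16,"z": 0,"spin": 0},{"x": -3.4,"y": -19,"z": 0,"spin": 0},{"x": -4,"y": -22,"z": 0,"spin": 0},{"x": -4.5,"y": -25,"z": 0,"spin": 0},{"x": -5.1,"y": -28,"z": 0,"spin": 0},{"x": -5.4,"y": -30,"z": 0,"spin": 0},{"x": -5.4,"y": -30,"z": 0,"spin": 0},{"x": -5.4,"y": -30,"z": 0,"spin": 0},{"x": -5.4,"y": -30,"z": 0,"spin": 0},{"x": -5.4,"y": -30,"z": 0,"spin": 0},{"x": -5.4,"y": -30,"z": 0,"spin": 0},{"x": -5.4,"y": -30,"z": 0,"spin": 0},{"x": -5.4,"y": -30,"z": 0,"spin": 0}]}}

```text
t: 27.2
tool_pos: [0.55, 0.1125, 0.2105]
tcp_rot: [-3.127, 0.304, -0.0]
contact_force: [-0.4, -1.0, -2.9]
gripper_width: 0.0124
grip_force: 117.0
```

Request:
{"op": "carry_out", "data": {"rows": [{"x": -5.1,"y": -28,"z": 0,"spin": 0},{"x": -4.7,"y": -26,"z": 0,"spin": 0},{"x": -4.2,"y": -23,"z": 0,"spin": 0},{"x": -3.6,"y": -20,"z": 0,"spin": 0},{"x": -3.1,"y": -17,"z": 0,"spin": 0},{"x": -2.5,"y": -14,"z": 0,"spin": 0},{"x": -2,"y": -11,"z": 0,"spin": 0},{"x": -1.5,"y": -8,"z": 0,"spin": 0},{"x": -0.9,"y": -5,"z": 0,"spin": 0},{"x": -0.4,"y": -2,"z": 0,"spin": 0},{"x": 0,"y": 0,"z": 0,"spin": 0}]}}

```text
t: 28.58
tool_pos: [0.5529, 0.2668, 0.2104]
tcp_rot: [3.127, -0.305, -0.0]
contact_force: [0.3, 0.3, -1.8]
gripper_width: 0.0124
grip_force: 117.2
```

Request:
{"op": "carry_out", "data": {"rows": [{"x": 0,"y": 0,"z": 0,"spin": -1},{"x": 0,"y": 0,"z": 0,"spin": -2},{"x": 0,"y": 0,"z": 0,"spin": -4},{"x": 0,"y": 0,"z": 0,"spin": -6},{"x": 0,"y": 0,"z": 0,"spin": -7},{"x": 0,"y": 0,"z": 0,"spin": -7},{"x": 0,"y": 0,"z": 0,"spin": -7},{"x": 0,"y": 0,"z": 0,"spin": -7},{"x": 0,"y": 0,"z": 0,"spin": -7},{"x": 0,"y": 0,"z": 0,"spin": -7},{"x": 0,"y": 0,"z": 0,"spin": -6},{"x": 0,"y": 0,"z": 0,"spin": -5},{"x": 0,"y": 0,"z": 0,"spin": -3},{"x": 0,"y": 0,"z": 0,"spin": -2},{"x": 0,"y": 0,"z": 0,"spin": 0}]}}

```text
t: 30.45
tool_pos: [0.5529, 0.2669, 0.2104]
tcp_rot: [2.722, 1.568, 0.0]
contact_force: [-0.1, -0.1, -2.8]
gripper_width: 0.0127
grip_force: 117.3
```

```bash
python3 v.py w17; python3 - <<'E'
from h import *
s=monitor.get_state();R=cv2.Rodrigues(s['tcp_rot'])[0];print(np.degrees(np.arctan2(R[1,0],R[0,0])))
im=cv2.imread('pics/w17.png');h=cv2.cvtColor(im,cv2.COLOR_BGR2HSV)
m=((h[...,1]>90)&(abs(h[...,0].astype(int)-75)<20))
for y in range(0,240,15):
    i=np.where(~m[y,100:480])[0]+100; print(y,i.min() if len(i) else 0,i.max() if len(i) else 0,len(i))
# expected bowl rim in tool frame
c=np.array([.566,.292,.065]);print('bowl in tool',((c-s['tool_pos'])@R*1000).round(1))
E
```

```text
30.45 [0.5529 0.2669 0.2104] [-0.1 -0.1 -2.8]
  0 ....::----===========================================================================
  5 --------::===========================================================================
 10 :-----===============================================================================
 15 +====================================================================================
 20 =====================================================================================
 25 =====================================================================================
 30 =====================================================================================
 35 =====================================================================================
 40 =====================================================================================
 45 =====================================================================================
 50 =====================================================================================
 55 ============================================================
[... 2587 characters left out ...]
+++++++++++++++++++++++++++++++======+=---------
205 ======%++++++=--===--*+++++++++*+++*+++++++====*++++++++++++++++++++====++-----------
210 ========#%=++=-++++++++++++++++++++++++++++====++++++++++++++++++++=-=++-------------
215 ===========@#####################%%#%##++++++++++#%%%%%%%%%%%%%%%%%%%:---------------
220 =============+%%++****************====+****=====================++-------------------
59.841305578492566
0 169 206 38
15 137 175 39
30 106 141 35
45 103 111 9
60 276 284 9
75 230 327 98
90 213 344 132
105 202 355 154
120 196 362 167
135 191 366 176
150 191 370 179
165 192 376 184
180 197 376 176
195 204 374 164
210 215 367 142
225 234 355 108
bowl in tool [ 28.2  -1.2 145.4]
```

Request:
{"op": "carry_out", "data": {"rows": [{"x": 0,"y": 0,"z": 2,"spin": 0},{"x": 0,"y": 0,"z": 4,"spin": 0},{"x": 0,"y": 0,"z": 6,"spin": 0},{"x": 0,"y": 0,"z": 7,"spin": 0},{"x": 0,"y": 0,"z": 5,"spin": 0},{"x": 0,"y": 0,"z": 3,"spin": 0},{"x": 0,"y": 0,"z": 2,"spin": 0},{"x": 0,"y": 0,"z": 0,"spin": 0},{"x": 0,"y": 0,"z": 0,"spin": 0}]}}

```text
t: 31.62
tool_pos: [0.553, 0.267, 0.1816]
tcp_rot: [2.723, 1.567, 0.001]
contact_force: [-1.1, -0.1, -2.2]
gripper_width: 0.0127
grip_force: 117.4
```

Request:
{"op": "carry_out", "data": {"rows": [{"x": -45,"y": 0,"z": 0,"spin": 0},{"x": -45,"y": 0,"z": 0,"spin": 0},{"x": -12,"y": 0,"z": 0,"spin": 0},{"x": 0,"y": 0,"z": 0,"spin": 0}]}}

```text
t: 32.12
tool_pos: [0.502, 0.1787, 0.1819]
tcp_rot: [2.723, 1.566, 0.002]
contact_force: [-0.7, -0.2, -2.2]
gripper_width: 0.0125
grip_force: 117.6
```

```bash
python3 v.py w18
```

```text
32.125 [0.502  0.1787 0.1819] [-0.7 -0.2 -2.2]
  0 =================++++++++++++++++++++++++++#################************************+
  5 ================+++++++++++++++===+++++**+*%+=+####################******************
 10 =================+++++++++++=+++++++%%%%%%%%%%%%%++###################***************
 15 ==============++=++++++++=+*++++*%%%%%%%%%%%%%%%%%%%**##################*************
 20 ==============++++++++++=+++++%%%%%%%%%%%%%%%%%%%%%%%%*####%#############************
 25 ===============+++++++=++++#%%%%%%%%%%%%%%%%%%%%%%%%%%%%*%##%##############**********
 30 ============++=++++++=+++%%%%%%%%%%%%%%%%%%%%%%%%%%%%%%%%*%#%%###%############*******
 35 =============+++=+++++%%%%%%%%%%%%%%%%%%%%%%%%%%%%%%%%%%%##%#%%%##%############*#****
 40 =============+++++===%%%%%%%%%%%%%%%%%%%%%%%%%%%%%%%%%%%%%#%%%%%%##%############*****
 45 ==============+*****-%%%%%%%%%%%%%%%%%%%%%%%%%%%%%%%%%%%%%*%%%%%%%#%##############***
 50 ===============****#*+%#@@@@@@@%%#*%%%%%%%%%%%%#%%%%%%%%%%%%%%%%%%%#%#############***
 55 ============++******#+%@@@@@@@@@%#*%%%%%%@@@@@@%%##%%%%%%#%
[... 2296 characters left out ...]
--++++++++++%%%##%%%%%%%%%%%%%%%%%%%%%%%%%%%%%%%%#+++==-------------==
190 ------------+=---+++++++++++###%######%%##%#%%%%%%%%%%%%%%%%%%%%*+++=---------------=
195 ------------==---=++++++++*%%%%%%%%%%%%****%%%%%%%%%%%%%%%%%%%%%++++=---------------=
200 ------------==-------------+++++++++++++++++++++++++++++++++++++++++=----------------
205 -------------=------=++++++++++++++++++++++-===+++++++++++++++++++=+=----------------
210 -------------=-++++++++++++++++++++++++++++-====+++++++++++++++++++=-----------------
215 ------------=##########################++++++++++##########%%%%%%%%%%:---------------
220 -----------------=====================+****------------------------------------------
```

Request:
{"op": "carry_out", "data": {"rows": [{"x": 2,"y": 0,"z": 0,"spin": 0},{"x": 4,"y": 0,"z": 0,"spin": 0},{"x": 6,"y": 0,"z": 0,"spin": 0},{"x": 8,"y": 0,"z": 0,"spin": 0},{"x": 10,"y": 0,"z": 0,"spin": 0},{"x": 11,"y": 0,"z": 0,"spin": 0},{"x": 11,"y": 0,"z": 0,"spin": 0},{"x": 11,"y": 0,"z": 0,"spin": 0},{"x": 9,"y": 0,"z": 0,"spin": 0},{"x": 7,"y": 0,"z": 0,"spin": 0},{"x": 6,"y": 0,"z": 0,"spin": 0},{"x": 5,"y": 0,"z": 0,"spin": 0},{"x": 4,"y": 0,"z": 0,"spin": 0},{"x": 3,"y": 0,"z": 0,"spin": 0},{"x": 2,"y": 0,"z": 0,"spin": 0},{"x": 1,"y": 0,"z": 0,"spin": 0},{"x": 0,"y": 0,"z": 0,"spin": 0}]}}

```text
t: 34.3
tool_pos: [0.5519, 0.2652, 0.1814]
tcp_rot: [2.723, 1.567, -0.0]
contact_force: [-0.5, 0.6, -1.6]
gripper_width: 0.0126
grip_force: 117.6
```

Request:
{"op": "carry_out", "data": {"rows": [{"x": -50,"y": 0,"z": 0,"spin": 0},{"x": -45,"y": 0,"z": 0,"spin": 0},{"x": -5,"y": 0,"z": 0,"spin": 0},{"x": 0,"y": 0,"z": 0,"spin": 0}]}}

```text
t: 34.8
tool_pos: [0.502, 0.1788, 0.1818]
tcp_rot: [2.723, 1.567, 0.002]
contact_force: [-0.4, -0.4, -1.7]
gripper_width: 0.0124
grip_force: 117.7
```

```bash
python3 v.py w19|head -43
```

```text
34.8 [0.502  0.1788 0.1818] [-0.4 -0.4 -1.7]
  0 ==============+===++++++++++++++++++++%@@@%%*###############**#*********************+
  5 ================+=++++++++++++++===@@@@@@@@@%#**###################******************
 10 =================+++++++++++==++++%@@@@@@@@%%##+@++#################*##**************
 15 ==============++==++++++++=+++++*%#%%@@@@%%%##*+%%%%**##################*************
 20 ==============+=++++++++=+++++%%%%#*##%%###**++++*%%%%%###################***********
 25 ==============++++++++=++++#%%%%%%%%++****+++++*+*%@@@@@%%##%################********
 30 ===========++===+++++=+++%%%%%%%%%%%%%+++++*++++%@@@@@@@@%%%*#%##%###########********
 35 =============+++=+++++%%%%%%%%%%%%%%%%%++++++++*%%%@@@@@@@%#*+%%%#%##########*#******
 40 ==============++++++=%%%%%%%%%%%%%%%%%%%%+++**++###%%%%%%##*+++%%##%############*****
 45 ===============**##*-%%%%%%%%%%%%%%%%%%%%%%%%++%%+*##%%#**+++++#%%%%%#############***
 50 ============+==****#*+%%%#%@%##%%%%%%%%%%%%%%%%%%#+++++++++++++*%%%%%#############***
 55 ============+=******#=%@@@@@@@%%#*%%%%%%%%%@@%%%%%%++++**++++
[... 2024 characters left out ...]
--+++++++++%%%%%%%%%%%%%%%%%%%%%%%%%%%%%%%%%%%%%%%++++=------------===
175 --------=====----+++++++++%%%%%%%%%%%%%%%%%%%%%%%%%%%%%#%%#%%%%%#++++=------------===
180 ----------===----++++++++++%#####%###%####%############%%#%######+++==-------------==
185 -----:------=----++++++++++%%%%%%%%%%%%%%%%%%%%%%%%%%%%%%%%%%%%%#+++==-------------==
190 ------------+=---+++++++++++%%##%#%%#%#####%%%%%%%%%%%%%%%%%%%%%*+++==--------------=
195 ------------+=---++++++++++%%%%%%%%%%%%****%%%%%%%%%%%%%%%%%%%%%++++=---------------=
200 ------------==------------++++++++++++++++++++++++++++++++++++++++++=----------------
205 -------------=------=++++++++++++++++++++++====+++++++++++++++++++=+=----------------
```

Request:
{"op": "carry_out", "data": {"rows": [{"x": -5,"y": 2,"z": -10,"spin": 0},{"x": -10,"y": 5,"z": -12,"spin": 0},{"x": -20,"y": 10,"z": -8,"spin": 0},{"x": -30,"y": 15,"z": 0,"spin": 0},{"x": -35,"y": 17,"z": 0,"spin": 0},{"x": -35,"y": 17,"z": 0,"spin": 0},{"x": -30,"y": 15,"z": 0,"spin": 0},{"x": -20,"y": 10,"z": 0,"spin": 0},{"x": -10,"y": 4,"z": 0,"spin": 0},{"x": 0,"y": 0,"z": 0,"spin": 6},{"x": 0,"y": 0,"z": 0,"spin": 9},{"x": 0,"y": 0,"z": 0,"spin": 9},{"x": 0,"y": 0,"z": 0,"spin": 6},{"x": 0,"y": 0,"z": 0,"spin": 0},{"x": 0,"y": 0,"z": 0,"spin": 0}]}}

```text
t: 36.72
tool_pos: [0.4859, -0.0374, 0.2116]
tcp_rot: [3.035, 0.813, 0.0]
contact_force: [0.2, -0.1, -1.9]
gripper_width: 0.0124
grip_force: 117.7
```

```bash
python3 v.py w20|sed -n '1p;3,46p'; python3 - <<'E'
from h import *
s=monitor.get_state();R=cv2.Rodrigues(s['tcp_rot'])[0];print(np.degrees(np.arctan2(R[1,0],R[0,0])))
print('mat in tool',((np.array([.522,-.030,.004])-s['tool_pos'])@R*1000).round(1))
d=np.array([.4864,-.0373,s['tool_pos'][2]])-s['tool_pos'];print((d@R*1000).round(1))
E
```

```text
36.725 [ 0.4859 -0.0374  0.2116] [ 0.2 -0.1 -1.9]
  5 =====================================================================================
 10 =====================================================================================
 15 =====================================================================================
 20 ====================================================================-================
 25 =====================================================================================
 30 =====================================================================================
 35 =====================================================================================
 40 =====================================================================================
 45 =====================================================================================
 50 =====================================================================================
 55 =====================================================================================
 60 ===================:.......:::-=========================
[... 2274 characters left out ...]
-----
190 ============+=---++++++++++++++++%##%#######%%%%%%%%%%%%%%%%%%%%*++++=:--------------
195 ============+=-=-=++++++++++++++%%%%%%%+++*%%%%%%%%%%%%%%%%%%%%%*++++-:--------------
200 ============+=-----------------===============--=-==-----=======++++=:---------------
205 ============+=---=----==================================+========+++=:---------------
210 ==============-============================-====-==================+=:---------------
215 =============****######################====++++++++++++++++++*%%%%%%%==========:-----
220 ========================================++==========================================-
29.966528179260024
mat in tool [ 34.9  11.5 207.6]
[0.5 0.1 0. ]
```

Request:
{"op": "carry_out", "data": {"rows": [{"x": -2,"y": 3,"z": 5,"spin": 0},{"x": -2,"y": 3,"z": 15,"spin": 0},{"x": 0,"y": 0,"z": 22,"spin": 0},{"x": 0,"y": 0,"z": 22,"spin": 0},{"x": 0,"y": 0,"z": 16,"spin": 0},{"x": 0,"y": 0,"z": 9,"spin": 0},{"x": 0,"y": 0,"z": 4,"spin": 0},{"x": 0,"y": 0,"z": 1,"spin": 0},{"x": 0,"y": 0,"z": 1,"spin": 0}]}}

```text
t: 37.9
tool_pos: [0.4856, -0.0448, 0.1167]
tcp_rot: [3.035, 0.809, 0.001]
contact_force: [-0.0, -0.4, -1.5]
gripper_width: 0.0124
grip_force: 117.8
```

Request:
{"op": "carry_out", "data": {"rows": [{"x": 0,"y": 0,"z": 1,"spin": 0},{"x": 0,"y": 0,"z": 0.5,"spin": 0}]}}

```text
t: 38.15
tool_pos: [0.4855, -0.0448, 0.115]
tcp_rot: [3.035, 0.809, 0.0]
contact_force: [-0.0, -1.2, -2.8]
gripper_width: 0.0125
grip_force: 117.8
```

Request:
{"op": "carry_out", "data": {"rows": [{"x": 0,"y": 0,"z": 0.5,"spin": 0},{"x": 0,"y": 0,"z": 0.5,"spin": 0}]}}

```text
t: 38.4
tool_pos: [0.4855, -0.0448, 0.1141]
tcp_rot: [3.035, 0.809, 0.0]
contact_force: [-2.0, 1.2, 3.6]
gripper_width: 0.0123
grip_force: 118.5
```

Request:
{"op": "carry_out", "data": {"rows": [{"x": 0,"y": 0,"z": 0,"spin": 0},{"x": 0,"y": 0,"z": 0,"spin": 0},{"x": 0,"y": 0,"z": 0,"spin": 0}], "squeeze": 20}}

```text
t: 38.78
tool_pos: [0.4854, -0.0447, 0.1141]
tcp_rot: [3.035, 0.809, 0.0]
contact_force: [-2.7, 0.8, 4.3]
gripper_width: 0.0126
grip_force: 118.5
```

Request:
{"op": "carry_out", "data": {"rows": [{"x": 0,"y": 0,"z": 0,"spin": 0},{"x": 0,"y": 0,"z": 0,"spin": 0},{"x": 0,"y": 0,"z": 0,"spin": 0},{"x": 0,"y": 0,"z": 0,"spin": 0},{"x": 0,"y": 0,"z": 0,"spin": 0},{"x": 0,"y": 0,"z": 0,"spin": 0},{"x": 0,"y": 0,"z": -5,"spin": 0},{"x": 0,"y": 0,"z": -15,"spin": 0},{"x": 0,"y": 0,"z": -25,"spin": 0},{"x": 0,"y": 0,"z": -30,"spin": 0},{"x": 0,"y": 0,"z": -30,"spin": 0},{"x": 0,"y": 0,"z": -20,"spin": 0},{"x": -20,"y": 0,"z": -5,"spin": 0},{"x": -30,"y": 0,"z": 0,"spin": 0},{"x": -20,"y": 0,"z": 0,"spin": 0},{"x": 0,"y": 0,"z": 0,"spin": 0},{"x": 0,"y": 0,"z": 0,"spin": 0}], "jaw": 70}}

```text
t: 40.9
tool_pos: [0.4252, -0.0795, 0.2445]
tcp_rot: [3.035, 0.809, 0.001]
contact_force: [-0.3, 0.5, -0.0]
gripper_width: 0.0699
grip_force: 0.0
```

```bash
python3 v.py w21|sed -n '1p;3,46p'; python3 - <<'E'
from h import *
grab('top','t9.png');grab('scene','s9.png')
S=' .:-=+*#%@'
for n,(y0,y1,x0,x1) in (('t9',(130,215,165,250)),('s9',(190,275,325,420))):
    g=cv2.imread('pics/%s.png'%n,0).astype(int)
    for y in range(y0,y1,3): print('%3d '%y+''.join(S[min(9,v//26)] for v in g[y,x0:x1]))
for c,roi in (('t',(100,215,120,345)),('s',(190,370,200,440))):
    a=cv2.imread('pics/%s0.png'%{'t':'top','s':'scene'}[c]);b=cv2.imread('pics/%s9.png'%c)
    m=(cv2.absdiff(a,b).max(2)>50).astype(np.uint8);m[:roi[0]]=0;m[roi[1]:]=0;m[:,:roi[2]]=0;m[:,roi[3]:]=0
    n,l,st,ce=cv2.connectedComponentsWithStats(m);print(c,[(x[:5].tolist()) for x in st[1:] if x[4]>15])
E
```

```text
40.9 [ 0.4252 -0.0795  0.2445] [-0.3  0.5 -0. ]
  5 ================:...:..................................:...................==========
 10 ================:.......:............:...:.:.:.:::..:.....:.:..:...........==========
 15 ================:.:...:::..::.::..:..::.:..:.:.:.:::::.::..:.::..::.......:==========
 20 ================::.:.::..::.::::::::::::::::::::.:::::::..::::..::::......-==========
 25 ================.::::::::::::::::::::::::::::::::::::::::::::::.:::.::::..===========
 30 ================.:::::::::::::::::::::::::::::::::::::::::::::::::::.:::.============
 35 ===============+.:::::::::::::::::::::::::::::::::::::::::::::::::::::::.============
 40 ===============+.::::=-%%%%%%%%%%%%%%%%%%%%%%%%%%%%%%%%%%%%=-.::::::::::.============
 45 ================:::::+-+=%%%%#%%%%%%%%%%%%%%%%%%%#%%%%%%%%%+-.:::::::::::============
 50 ================.::::+-+++%########################%#######+-::::::::::.:============
 55 ===============-::::.+-++++#%%%%%%%%%%%%%%%%%%%%%%%%%%%%%%#+=:::::::::::=============
 60 ===============-::::.+-+++++%%%%%%%%%%%%%%%%%%%%%%%%%%%%%%
[... 8193 characters left out ...]
========================
271 ------:::::::::::::::::::::::::::::::::::::::::::::::---------==-=====-========================
274 =====------:::::::::::::::::::::::::::::::::::::----=------===---==============================
t [[320, 153, 25, 57, 676], [203, 167, 10, 10, 47], [213, 167, 7, 7, 31], [198, 170, 5, 6, 21], [210, 177, 5, 6, 19], [210, 177, 12, 14, 62], [294, 181, 25, 34, 107], [205, 184, 5, 6, 22], [307, 195, 37, 20, 316]]
s [[200, 190, 22, 23, 339], [222, 216, 11, 26, 88], [229, 216, 10, 20, 64], [363, 226, 6, 4, 18], [356, 231, 12, 16, 108], [379, 235, 7, 7, 28], [236, 238, 9, 9, 25], [374, 238, 9, 9, 36], [219, 242, 30, 46, 254], [364, 247, 11, 7, 47], [250, 248, 24, 40, 146]]
```

The checks look right: the scoop is upright within the mat, four pieces are in the bowl, and the image difference shows no change at the jar, canister or pen. Handing in.

```bash
python3 -c "
from cell import close_job
print(close_job())"
```

```text
the job is handed in; nothing more can be done
None
```

I handed the job in at about 41 s: four pieces of ice are in the steel bowl with none spilled, the scoop is upright on its mat, and the jar, canister and pen were not moved; on the first slide across the pan the scoop tipped in the grip, pushing up on the tool with up to 79 N, so I regripped it.

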